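# Snap the dust cover onto the upward-looking sensor head

## Task

Fetch the orange dust cover by its grip, set it between the two white snap hooks on the sensor head and press it straight down until both hooks have clicked over its edges, then let go. Feel your way down, because the head's height is only roughly known, and never press harder than 20 N, because the sensor is delicate. Leave the other things on the table where they are.

Things in the scene. Friction and masses are not known exactly. Their poses are not given: they have to be found in the camera images.
- cover: orange dust cover, loose, 50 g, turned any way. Plate 46 x 60 x 6 mm (x, y, z); on its middle an upright grip fin, 14 mm thick along x, 30 mm along y, top 35 mm above the underside. Origin: centre of its underside; z up. Pinch the fin across its 14 mm from above, fingertips clear of the plate. Fits either way round, its y axis along the holder's y axis.
- holder: stand of the sensor head, bolted down, turned any way: aluminium foot 66 x 66 x 10 mm, black post holder, on it the black sensor head, 56 mm square. Origin: centre of the foot's underside, on the table. The head's height is not measured: it is clamped up to 10 mm above or below nominal. All head heights given in these entries are nominal, above the table, and shift together.
- home (a point): nominal centre of the cover's underside when clicked home, 89.5 mm above the table (fixed to the foot: true place up to 10 mm higher or lower). Hard metal stops lie only 1.5 mm lower, at 88 mm. A sprung rubber seal ring (free top 92 mm, 2.5 N per mm) pushes the cover up. Low walls at x = +-25 mm, top 94 mm with sloping lead-ins, centre the cover along x with 2 mm to spare each side.
- entry (a point): nominal point on the axis, 104 mm above the table, near where the cover's underside first meets the sloping hooks. Spreading both hooks takes about 7 to 12 N in all. At about 97 mm the slopes end and the force drops to 2 to 5 N, the hooks still bent: not yet the click, which comes 8 mm lower at 8 to 12 N, just before the stops, where force rises steeply. Limit 20 N: press slowly.
- hook_left (a joint): white snap hook at holder y = +32 mm, 18 mm wide along x, top at 114 mm; slopes lead down and inward to its barb, tip at y = +26.5 mm, flat underside at 95.5 mm, which holds the cover's top face. Value: bend outward, 0 rad upright (free or clicked), about 0.13 (more off-centre) when spread to the full by the cover's edge; springs back.
- hook_right (a joint): the same hook mirrored, at holder y = -32 mm, slightly stiffer. Value: bend outward, 0 rad upright (free or clicked), about 0.13 (more off-centre) when spread to the full; springs back.
- seal (a joint): square rubber seal ring, 30 mm, on springs in the middle of the head. Value: how far it is pressed down, in m: 0 free, about 0.0025 with the cover clicked home and let go (the hooks hold the cover down against it), 0.004 with the cover on the hard stops.
- pink_box: bystander: small round pink lens box, 38 x 42 x 19 mm, origin at the centre of its underside
- white_box: bystander: small round white lens box, 38 x 42 x 19 mm, origin at the centre of its underside
- keys: bystander: hex keys in a red holder beside a black cap, 92 x 77 x 37 mm, origin at the centre of its underside
- spare_mount: bystander: black lens mount with steel post, lying, 46 x 100 x 36 mm, origin at the centre of its underside
- driver: bystander: ball driver with teal handle, lying, 185 mm long along its y, 16 mm high, origin at the centre of its underside
- loose_post: bystander: bare steel post, lying, 12 mm thick, 75 mm long along its y, origin at the centre of its underside
Not all that is in view belongs to the job. Leave any purple or yellow look-alike of the holder alone.

How it is judged (in metres and radians):
On the way, in this order (a step that is already met when the one before it is completed fails the run):
1. the cover has been lifted clear of the table (height (world z) of cover above 0.04 m), for 0.2 s.
2. the cover is down between the hooks and on the seal, level, both hooks back over its edges (horizontal distance between cover and holder below 0.006 m and angle between cover's own z axis and vertical below 0.06 rad and value of joint each of hook_left, hook_right below 0.05 rad and value of joint seal above 0.0012 m), for 0.2 s.
At the end, for the whole second after the job is handed in: The cover is held on the sensor head: centred within 6 mm and square within 0.15 rad, level within 0.06 rad, keeping the seal ring pressed down by more than 1.2 mm, both hooks sprung back to under 0.05 rad over its edges, let go and at rest (all of step 2 and angle between the y axis of cover and the y axis of holder, either way round below 0.15 rad and linear speed of cover below 0.02 m/s); the robot touches nothing.
It fails at once if the cover is pressed on the head with more than 20 N (contact force between cover and holder above 20 N).
It fails at once if a bystander is moved by more than 2 cm (distance of any of pink_box, white_box, keys, spare_mount, driver, loose_post from where it was at the start of the episode above 0.02 m).
It also fails if it takes over 54 s, if anything falls off the work surface, if the arm or the gripper's body presses on something with over 40 N, if the wrist force passes 120 N, or if a joint passes its speed limit or range.

## Robot

A 6-joint arm with a two-finger parallel gripper is mounted at the origin on a cart in front of the work surface, level with it; the furniture and walls round the work are solid. World frame = base frame: x ahead of the robot, y to its left, z up, the work surface at z = 0. Lengths are in m, angles in degrees, forces in N, time in s.
With the tool pointing down it reaches from about 0.25 to 0.775 m from the base axis. Payload 4 kg.
Tool frame: the origin (TCP) lies between the finger pads; the fingertips stand 17 mm ahead of it and the grasp point (between the pads) lies 2 mm behind it; z points along the fingers, y is the direction in which the jaws open and shut (so a half turn about z gives the same grasp; the last joint's range is limited). The gripper opens to 85 mm and grips with 20 to 120 N. Pads are 22 mm wide; open, the fingers measure 114 mm over their backs; the gripper's body (76 mm by 85 mm) begins 54 mm behind the grasp point. The pads swing forward as they close: fully open they stand 13 mm farther back than shut.
Start: joints at [-72.714, 4.996, 78.535, -0, 96.463, -5.907], TCP at [0.217, -0.506, 0.225] pointing down, gripper open.
Joint ranges: [-177.83, 177.83], [-43.37, 116.18], [15.69, 146.23], [-61.86, 241.86], [9.47, 152.12], [-147.06, 147.06]. Speed limits (degrees/s): [159.86, 159.86, 180, 180, 180, 180].

## Interface

Orientations are given as [roll, pitch, yaw] about the fixed x, y, z axes, in that order (R = Rz(yaw) Ry(pitch) Rx(roll)).
In Python, from cell import readout, viewer, sign_off gives the robot as it stands.
- The arm moves only by the tool servo_tool, never from a script. Its argument "plan" is text: rows parted by semicolons, each of 7 numbers parted by spaces: the shift along the tool's x, y, z in mm, then the turn, a rotation vector about the tool's x, y, z in degrees, then the finger opening in mm, from 0 to 85.4. A call has exactly 10 rows; each row is the pose to reach, as a shift and turn from the pose commanded when the call began, along the tool's axes at that moment; what a row does not reach only later rows make up. A row lasts 1/12 s, in which the tool goes at most 41.7 mm and 7.16 degrees, less where a joint would pass 70% of its speed; a pose out of reach is approached as far as the arm can. A call with a gripper value outside its range is refused whole. The fingers move at their own pace and stop on an object; "force" is the grip in N (left out, the last holds). Time passes only in rows, so rows that repeat a pose let the fingers close, or fill a call up. It gives the time, the measured TCP pose, the force and the opening at its end, in the units of the state.
- readout.get_state(): the state, without advancing time (a new reading comes with each control period).
- viewer.snapshot(name): name is "scene" or "top" or "wrist"; returns the picture (384x512x3 uint8, red, green, blue); there is no depth.
- viewer.camera_info(name): a dict with "mtx" (3x3 intrinsics, pixels), "xyz" and "orientation" of the camera in the world. Camera axes: x right, y up, looking along -z (the intrinsics and any distortion apply to the point x, -y, -z); pixel columns grow to the right and rows downward; lengths in m; the calibration is good to about 2 mm. A picture is of the moment at which its call begins: read the wrist's pose just before it. camera_info takes no time and is no camera call; for the wrist camera it gives the pose at the moment of the call.
- sign_off(): hands the job in, once; it reports no verdict.
The state is a dict: "time": time; "joint_pos": joint angles; "joint_vel": joint speeds; "joint_torque": joint torques, N m; "eef_pos": TCP position; "eef_rot": TCP orientation; "ft_force": force on the tool from outside, world axes, zero at the start; "moment": the same for the moment, N m; "width": opening from 0.0 (shut) to 1.0 (fully open).
Only numpy, scipy, OpenCV 4.12 (cv2) and the standard library are available. Lean on these libraries where they do the work, as an engineer would, in place of code of your own. Each camera call takes 0.05 s, during which the arm holds its last target. There are 200 camera calls.

## Working session

There is one attempt and no reset: what is moved stays moved. The work goes in short steps, Python scripts to look and compute and a tool call to move; the robot and the scene stay as the last step left them, time stands still between calls to the robot, and variables do not carry over. Pictures are saved under pics/ and viewed, about 8 in all and at most 12, crops included, and the job is handed in when it is done.

Besides the shell and the picture viewer there is one more tool, called after "Call:" as name(argument=value, ...) on one line, values as JSON. servo_tool: Moves the arm, as the interface text tells. Its arguments: {"type":"object","properties":{"plan":{"type":"string"},"force":{"type":"number"}},"required":["plan"]}

```bash
mkdir -p pics; ls
python3 - <<'E'
from cell import readout, viewer
import cv2, numpy as np
s=readout.get_state(); print(s)
for n in("scene","top"):
    i=viewer.camera_info(n); print(n,i)
    cv2.imwrite(f"pics/{n}0.png",cv2.cvtColor(viewer.snapshot(n),cv2.COLOR_RGB2BGR))
a=np.vstack([cv2.imread("pics/scene0.png"),cv2.imread("pics/top0.png")])
E
```

```text
pics
{'time': 0.0, 'joint_pos': array([-7.27136411e+01,  5.04123500e+00,  7.86283988e+01,  1.18473286e-03,
        9.64619130e+01, -5.90582424e+00]), 'joint_vel': array([ 0.06514732,  0.00086779,  0.01736218,  0.03868957, -0.01014911,
       -0.02562462]), 'joint_torque': array([-7.93217150e-04, -3.51872528e+01, -3.13275218e+01, -2.51166293e-04,
        1.06771031e-02, -8.16651866e-07]), 'eef_pos': array([ 0.21645617, -0.50504331,  0.22388651]), 'eef_rot': array([-1.79869273e+02, -1.47065733e-02,  2.31922984e+01]), 'ft_force': array([-0.47292822, -0.03690583, -0.0889403 ]), 'moment': array([ 0.00057775,  0.00448144, -0.00641018]), 'width': 0.9954142920539859}
scene {'mtx': array([[399.35809934,   0.        , 259.02061491],
       [  0.        , 399.35809934, 194.68200854],
       [  0.        ,   0.        ,   1.        ]]), 'xyz': array([ 0.23976092, -0.3811945 ,  0.81593066]), 'orientation': array([ 40.37750371,  -0.44376666, -33.77231704])}
top {'mtx': array([[354.38440872,   0.        , 253.51367847],
       [  0.        , 354.38440872, 194.65415687],
       [  0.        ,   0.        ,   1.        ]]), 'xyz': array([0.46199999, 0.13846871, 0.9414716 ]), 'orientation': array([  8.20128908,   0.11492736, -91.10465473])}
```

View pics/top0.png

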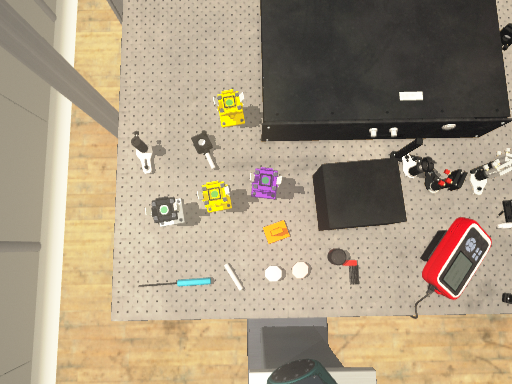

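View pics/scene0.png

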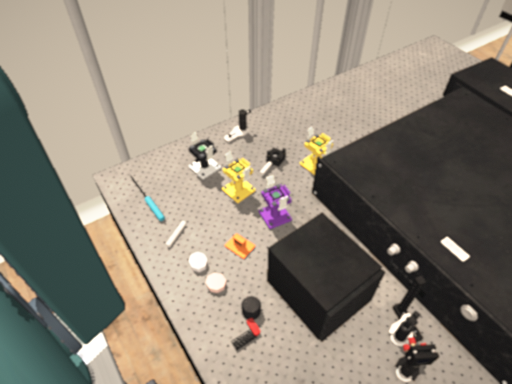

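Top view: the orange cover is at (277,232). Things that could be taken for the holder:
- the black head on an aluminium foot at (167,210)
- the yellow ones at (216,195) and (230,105), and the purple one at (265,183)
- the black/white mount at (142,152) and the spare mount at (204,145)

By the description I choose (167,210). I'll check it in a close crop.

```bash
cat > h.py <<'E'
from cell import readout, viewer
import cv2, numpy as np
from scipy.spatial.transform import Rotation as R
def ray(info,u,v):
    K=info["mtx"]; M=R.from_euler("xyz",info["orientation"],degrees=True).as_matrix()
    d=np.array([(u-K[0,2])/K[0,0],-(v-K[1,2])/K[1,1],-1.]); return np.array(info["xyz"]),M@d
def onz(info,u,v,z):
    o,d=ray(info,u,v); return o+d*(z-o[2])/d[2]
def proj(info,p):
    M=R.from_euler("xyz",info["orientation"],degrees=True).as_matrix(); c=M.T@(np.array(p)-info["xyz"])
    K=info["mtx"]; return K[0,2]-K[0,0]*c[0]/c[2], K[1,2]+K[1,1]*c[1]/c[2]
def snap(n,f):
    i=viewer.camera_info(n); im=cv2.cvtColor(viewer.snapshot(n),cv2.COLOR_RGB2BGR); cv2.imwrite("pics/"+f,im); return i,im
def orange(im):
    h=cv2.cvtColor(im,cv2.COLOR_BGR2HSV); return cv2.inRange(h,(8,150,90),(19,255,255))
E
python3 - <<'E'
from h import *
t=viewer.camera_info("top"); s=viewer.camera_info("scene")
T=cv2.imread("pics/top0.png");S=cv2.imread("pics/scene0.png")
for n,i,im in(("top",t,T),("scene",s,S)):
    c=max(cv2.findContours(orange(im),0,2)[0],key=cv2.contourArea); r=cv2.minAreaRect(c); print(n,r,cv2.contourArea(c),onz(i,*r[0],0.006))
    b=cv2.boxPoints(r); print([onz(i,*q,.006)[:2].round(3) for q in b])
print("head top",onz(t,164,210,.09),"scene",onz(s,202,147,.09))
a=cv2.resize(T[185:245,130:190],(390,390),interpolation=2); b=cv2.resize(S[125:185,172:232],(390,390),interpolation=2)
cv2.imwrite("pics/crop1.png",np.hstack([a,b]))
E
```

```text
top ((278.82354736328125, 232.29412841796875), (6.790997505187988, 16.97749137878418), 75.96376037597656) 40.0 [0.49567495 0.07320972 0.006     ]
[array([0.499, 0.097]), array([0.509, 0.053]), array([0.492, 0.05 ]), array([0.482, 0.093])]
scene ((239.8600311279297, 246.52001953125), (22.800003051757812, 16.600000381469727), 36.869895935058594) 172.0 [0.49886501 0.07757957 0.006     ]
[array([0.471, 0.097]), array([0.511, 0.116]), array([0.527, 0.058]), array([0.487, 0.041])]
head top [0.55154088 0.35454844 0.09      ] scene [0.55363348 0.35003232 0.09      ]
```

View pics/crop1.png

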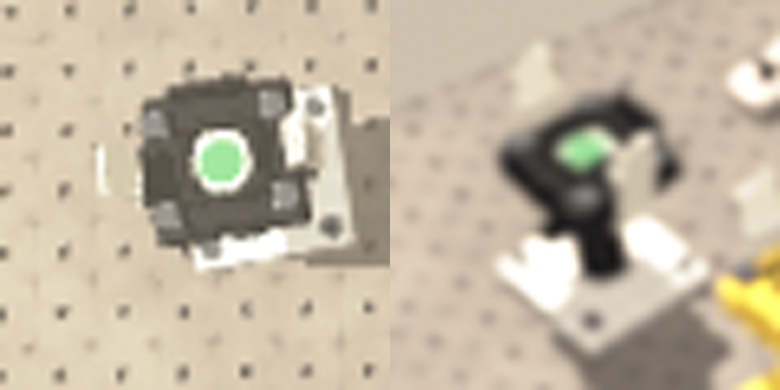

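The crop confirms it: a black head with a green seal centre, white hooks left and right in the top view, and an aluminium foot, at about (0.552, 0.352). Next I work out the move to the cover.

```bash
cat >> h.py <<'E'
def move(p,yaw,tag=""):
    "shift in tool axes (mm) and tool rotvec (deg) from measured pose to p with tool down, yaw"
    s=readout.get_state(); A=R.from_euler("xyz",s["eef_rot"],degrees=True); B=R.from_euler("xyz",[180,0,yaw],degrees=True)
    print(tag,(A.inv().apply(np.array(p)-s["eef_pos"])*1000).round(1),(A.inv()*B).as_rotvec(degrees=True).round(2))
E
python3 - <<'E'
from h import *
i=viewer.camera_info("wrist"); s=readout.get_state(); A=R.from_euler("xyz",s["eef_rot"],degrees=True)
print(i["mtx"][0,0],A.inv().apply(i["xyz"]-s["eef_pos"]),(A.inv()*R.from_euler("xyz",i["orientation"],degrees=True)).as_matrix().round(2))
move([.40,0,.225],0,"A"); move([.46,.077,.225],0,"B")
t=viewer.camera_info("top")
T=cv2.imread("pics/top0.png")
print(onz(t,316,228,.1),onz(t,316,228,0))
print([onz(t,130+u/6.5,185+v/6.5,.1).round(3) for u,v in((103,170),(298,138),(222,160))])
E
```

```text
272.140209242772 [ 0.07908026  0.0004528  -0.14851915] [[-0.    0.95  0.31]
 [ 1.    0.   -0.  ]
 [-0.    0.31 -0.95]]
A [ 3.676e+02 -3.920e+02 -1.000e-01] [-1.200e-01  1.000e-02  2.319e+01]
B [ 453.1 -439.2    0. ] [-1.200e-01  1.000e-02  2.319e+01]
[ 0.50069555 -0.0084638   0.1       ] [ 0.50529411 -0.02592518  0.        ]
[array([0.549, 0.395, 0.1  ]), array([0.559, 0.324, 0.1  ]), array([0.551, 0.352, 0.1  ])]
```

Call:
servo_tool(plan="20 -21 0 0 0 2 85;48 -51 0 0 0 4 85;76 -81 0 0 0 7 85;104 -111 0 0 0 10 85;132 -141 0 0 0 13 85;160 -171 0 0 0 16 85;188 -201 0 0 0 19 85;216 -231 0 0 0 21 85;244 -260 0 0 0 23 85;270 -288 0 0 0 23.2 85")

```text
time: 0.93
eef_pos: [0.3513, -0.1323, 0.2248]
eef_rot: [-180.0, -0.0, -0.1]
ft_force: [0.9, -0.9, -0.6]
width: 0.994
```

Run:
```python
from h import *
s=readout.get_state();print(s["eef_pos"],s["eef_rot"])
move([.48,.077,.225],0,"B")
```

```text
[ 0.35133393 -0.13234116  0.2248144 ] [-1.79993845e+02 -1.19829812e-02 -8.59522956e-02]
B [ 1.284e+02 -2.095e+02 -1.000e-01] [-0.01 -0.01 -0.09]
```

Call:
servo_tool(plan="8 -20 0 0 0 0 85;18 -45 0 0 0 0 85;28 -72 0 0 0 0 85;42 -100 0 0 0 0 85;58 -130 0 0 0 0 85;76 -158 0 0 0 0 85;95 -182 0 0 0 0 85;113 -200 0 0 0 0 85;126 -209 0 0 0 0 85;128 -210 0 0 0 0 85")

```text
time: 1.77
eef_pos: [0.4804, 0.0773, 0.2239]
eef_rot: [-180.0, 0.1, 0.2]
ft_force: [0.1, -0.2, 0.1]
width: 0.993
```

Run:
```python
from h import *
i,im=snap("wrist","w1.png")
c=max(cv2.findContours(orange(im),0,2)[0],key=cv2.contourArea); r=cv2.minAreaRect(c); x,y,w,h=cv2.boundingRect(c); print(r,x,y,w,h)
print(onz(i,*r[0],.006), [onz(i,*q,.006)[:2].round(4) for q in cv2.boxPoints(r)])
x0=max(x-30,0);y0=max(y-30,0); k=im[y0:y+h+30,x0:x+w+30]; print(x0,y0)
cv2.imwrite("pics/w1c.png",cv2.resize(k,None,fx=5,fy=5,interpolation=2))
```

```text
((254.5, 149.5), (34.152591705322266, 44.271888732910156), 71.56504821777344) 229 127 52 45
[0.49981262 0.08054482 0.006     ] [array([0.512 , 0.1157]), array([0.5304, 0.06  ]), array([0.4873, 0.0446]), array([0.4676, 0.1022])]
199 97
```

View pics/w1c.png

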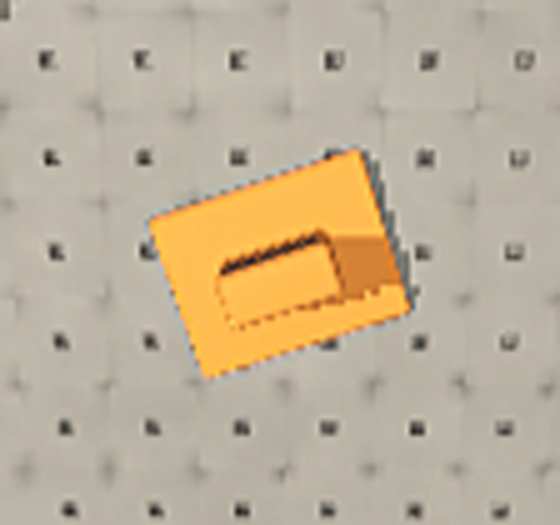

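The crop shows the plate cleanly, centred at pixel (254.5,149.5). That gives (0.500, 0.0805), with its long axis at 108.3°. I'll pinch at yaw 108.3.

Call:
servo_tool(plan="3 0 3 0 0 -5 85;6 -1 8 0 0 -12 75;9 -1.5 15 0 0 -19 65;12 -2 24 0 0 -26 55;15 -2.5 33 0 0 -33 50;17 -3 42 0 0 -40 50;19 -3 51 0 0 -47 50;19.4 -3.2 60 0 0 -54 50;19.4 -3.2 68 0 0 -61 50;19.4 -3.2 75 0 0 -68 50")

```text
time: 2.65
eef_pos: [0.4977, 0.0775, 0.1493]
eef_rot: [-179.9, 0.1, 68.3]
ft_force: [-0.7, -0.6, 0.4]
width: 0.582
```

Call:
servo_tool(plan="0 0 1 0 0 -6 50;0 0 3 0 0 -13 50;0 0 6 0 0 -20 50;0 0 9 0 0 -27 50;0 0 12 0 0 -34 50;0 0 15 0 0 -39 50;0 0 18 0 0 -40.1 50;0 0 20 0 0 -40.1 50;0 0 20 0 0 -40.1 50;0 0 20 0 0 -40.1 50")

```text
time: 3.48
eef_pos: [0.4985, 0.0783, 0.13]
eef_rot: [-180.0, 0.0, 108.0]
ft_force: [0.7, 0.0, 0.3]
width: 0.589
```

Run:
```python
from h import *
s=readout.get_state();print(s["eef_pos"],s["eef_rot"],s["joint_pos"])
i,im=snap("wrist","w2.png")
m=orange(im); c=max(cv2.findContours(m,0,2)[0],key=cv2.contourArea); r=cv2.minAreaRect(c); print(r, [onz(i,*q,.006)[:2].round(4) for q in cv2.boxPoints(r)])
move([.4998,.0805,.028],108.3)
```

```text
[0.49851579 0.07833002 0.13003528] [-1.79980882e+02  4.81723610e-03  1.07993221e+02] [ 2.49621157e+00  1.45843532e+00  9.31369156e+01 -9.78149030e-03
  8.54217853e+01 -1.54962260e+01]
((259.0, 179.5), (55.0, 44.0), 90.0) [array([0.4685, 0.1021]), array([0.5106, 0.1157]), array([0.5304, 0.0598]), array([0.4854, 0.0453])]
 [  1.7   1.7 102.2] [ 0.    0.01 -0.28]
```

View pics/w2.png

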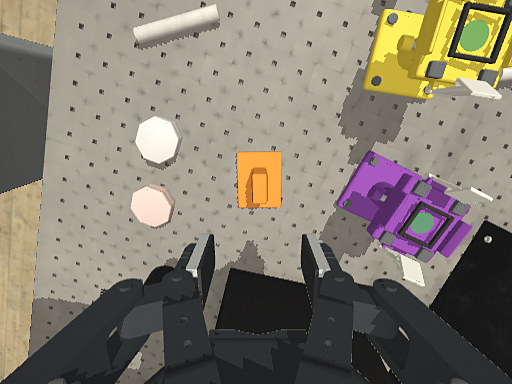

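The cover sits square between the jaws: its plate is at (259,180) and the jaw midline is also at column 259. I go down and pinch it.

Call:
servo_tool(plan="1 0.5 8 0 0 -0.3 50;2 1 22 0 0 -0.3 50;2 1 38 0 0 -0.3 50;2 1 54 0 0 -0.3 50;2 1 70 0 0 -0.3 50;2 1 84 0 0 -0.3 50;2 1 95 0 0 -0.3 50;2 1 100 0 0 -0.3 50;2 1 102 0 0 -0.3 50;2 1 102 0 0 -0.3 50")

```text
time: 4.37
eef_pos: [0.4991, 0.0809, 0.0279]
eef_rot: [-180.0, -0.0, 108.4]
ft_force: [0.3, 0.5, 0.1]
width: 0.588
```

Call:
servo_tool(plan="0 0 0 0 0 0 40;0 0 0 0 0 0 30;0 0 0 0 0 0 20;0 0 0 0 0 0 10;0 0 0 0 0 0 5;0 0 0 0 0 0 5;0 0 0 0 0 0 5;0 0 0 0 0 0 5;0 0 0 0 0 0 5;0 0 0 0 0 0 5", force=70)

```text
time: 5.2
eef_pos: [0.4991, 0.0806, 0.0305]
eef_rot: [-180.0, 0.0, 108.4]
ft_force: [-6.0, -1.4, 11.9]
width: 0.062
```

The fingers shut to 5 mm, but the fin is 14 mm thick, so something is off. I look before moving.

Run:
```python
from h import *
s=readout.get_state();print(s["eef_pos"],s["width"],s["ft_force"])
i,im=snap("wrist","w3.png"); j,b=snap("scene","s3.png")
cv2.imwrite("pics/c3.png",np.hstack([cv2.resize(im[100:300,160:360],(400,400)),cv2.resize(b[215:275,200:260],(400,400))]))
```

```text
[0.49905991 0.08061071 0.03050995] 0.06177073967072775 [-5.97636525 -1.38429124 11.85219713]
```

View pics/c3.png

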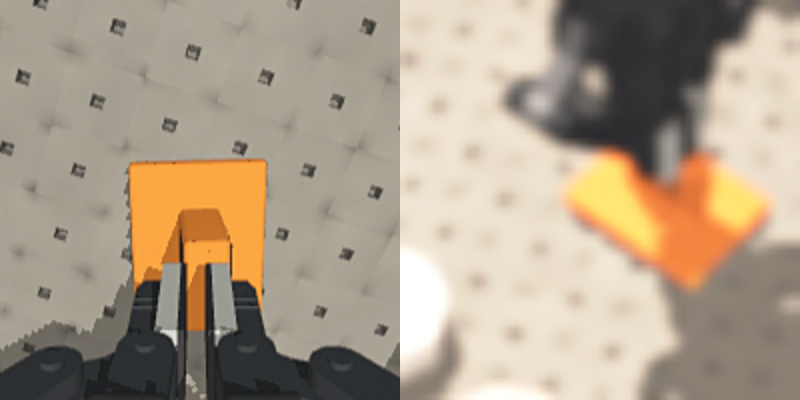

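Run:
```python
from h import *
i=viewer.camera_info("wrist"); s=readout.get_state(); A=R.from_euler("xyz",s["eef_rot"],degrees=True)
f=lambda cu,cv,z:(A.inv().apply(onz(i,160+cu/2,100+cv/2,z)-s["eef_pos"])*1000).round(1)
for n,u,v,z in(("plateL",130,162,6),("plateR",267,160,6),("plateLbot",133,280,6),("finbaseL",180,210,6),("finbaseR",218,210,6),("fintopL",183,240,35),("fintopR",231,240,35),("fintop back L",183,265,35),("finger tip in L",183,265,13.5),("R",210,265,13.5),("outL",160,265,13.5),("outR",236,265,13.5)): print(n,f(u,v,z/1000))
im=cv2.imread("pics/w3.png"); cv2.imwrite("pics/c3b.png",cv2.resize(im[190:290,205:315],None,fx=6,fy=6,interpolation=2))
```

```text
plateL [ 29.9 -22.   24.5]
plateR [30.5 23.2 24.5]
plateLbot [-13.7 -22.6  24.5]
finbaseL [12.9 -5.7 24.5]
finbaseR [12.9  7.3 24.5]
fintopL [14.8 -4.  -4.5]
fintopR [14.7  9.8 -4.5]
fintop back L [ 6.8 -4.1 -4.5]
finger tip in L [-4.  -4.6 17. ]
R [-4.   4.5 17. ]
outL [ -4.  -12.4  17. ]
outR [-4.  13.2 17. ]
```

View pics/c3b.png

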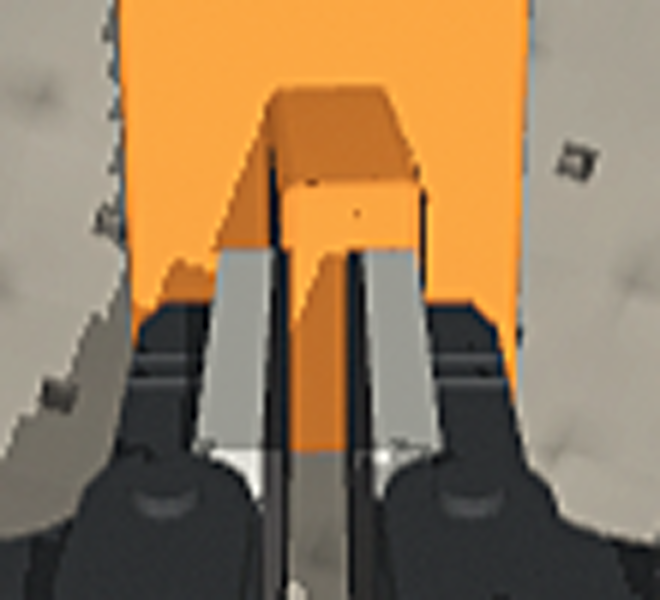

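Run:
```python
from h import *
s=readout.get_state(); A=R.from_euler("xyz",s["eef_rot"],degrees=True)
i=viewer.camera_info("scene"); w=viewer.camera_info("wrist")
for p in([11,0,17],[11,0,-8],[-4,0,17],[0,0,17],[0,0,-5],[0,0,0]):
    q=s["eef_pos"]+A.apply(np.array(p)/1000); print(p,"scene crop",((np.array(proj(i,q))-[200,215])*400/60).round(),"wrist crop6",((np.array(proj(w,q))-[205,190])*6).round())
b=cv2.imread("pics/s3.png"); cv2.imwrite("pics/s3c.png",cv2.resize(b[205:265,205:275],None,fx=10,fy=10,interpolation=0))
```

```text
[11, 0, 17] scene crop [238. 176.] wrist crop6 [320. 131.]
[11, 0, -8] scene crop [235. 137.] wrist crop6 [321. 232.]
[-4, 0, 17] scene crop [270. 198.] wrist crop6 [320. 255.]
[0, 0, 17] scene crop [261. 192.] wrist crop6 [320. 222.]
[0, 0, -5] scene crop [259. 158.] wrist crop6 [321. 319.]
[0, 0, 0] scene crop [260. 166.] wrist crop6 [321. 295.]
```

View pics/s3c.png

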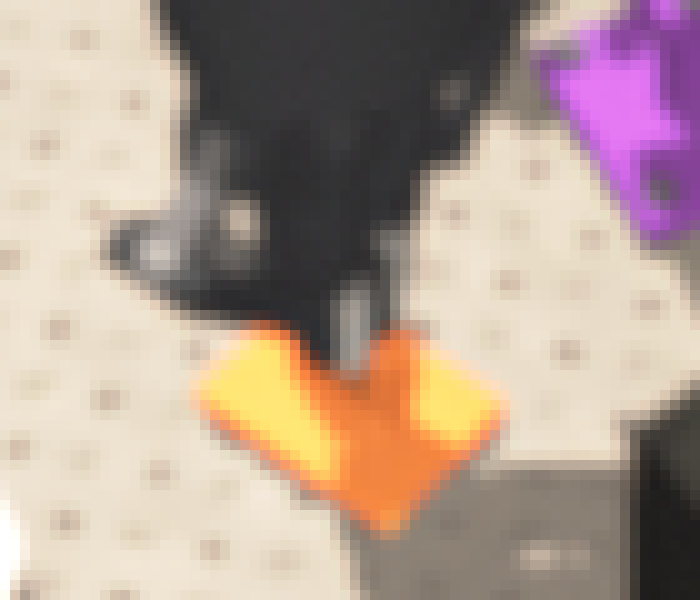

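The wrist crop shows both pads at (245,250) and (395,250), seemingly on top of the fin instead of beside it. The 12 N upward push fits that. I'll open to 30 mm and feel downward for the plate.

Call:
servo_tool(plan="0 0 -1 0 0 0 15;0 0 -3 0 0 0 30;0 0 -3 0 0 0 32;0 0 -3 0 0 0 32;0 0 -3 0 0 0 32;0 0 -3 0 0 0 32;0 0 -2 0 0 0 32;0 0 -1 0 0 0 32;0 0 0 0 0 0 32;0 0 0 0 0 0 32")

```text
time: 6.13
eef_pos: [0.4988, 0.0809, 0.0276]
eef_rot: [-179.9, -0.0, 108.4]
ft_force: [0.6, 0.4, 0.6]
width: 0.374
```

Run:
```python
from h import *
s=readout.get_state();print(s["eef_pos"],s["width"],s["ft_force"])
i,im=snap("wrist","w4.png")
cv2.imwrite("pics/c4.png",cv2.resize(im[170:290,190:330],None,fx=5,fy=5,interpolation=2))
```

```text
[0.49878747 0.08086517 0.02755168] 0.3742102203862595 [0.59593947 0.38346248 0.59890271]
```

View pics/c4.png

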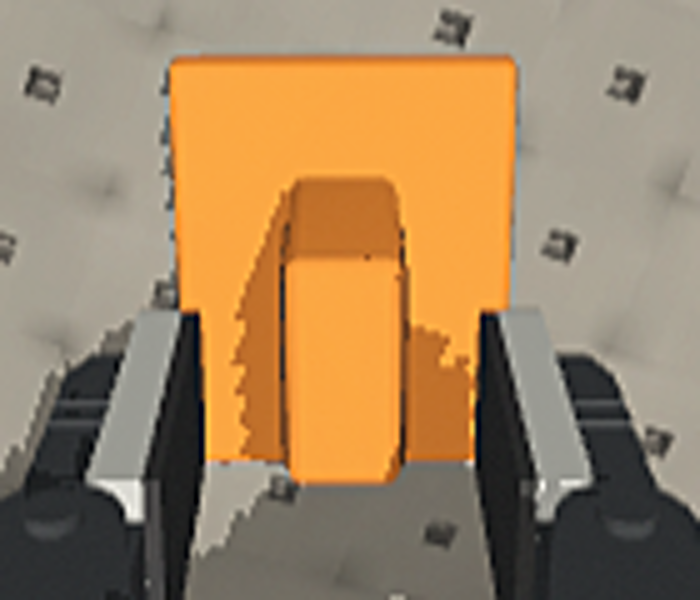

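The gap between the tips is 55 px for 32 mm, so they are about 156 mm from the camera. That puts them about 6 mm behind the TCP, not 17 mm ahead, and agrees with the contact on the fin's 35 mm top. I go 20 mm lower, slowly.

Call:
servo_tool(plan="0 0 1 0 0 0 32;0 0 3 0 0 0 32;0 0 5 0 0 0 32;0 0 7 0 0 0 32;0 0 9 0 0 0 32;0 0 11 0 0 0 32;0 0 12 0 0 0 32;0 0 13 0 0 0 32;0 0 13 0 0 0 32;0 0 13 0 0 0 32")

```text
time: 7.02
eef_pos: [0.4991, 0.0809, 0.0151]
eef_rot: [-180.0, 0.0, 108.4]
ft_force: [0.1, -0.3, -0.0]
width: 0.378
```

Call:
servo_tool(plan="0 0 1 0 0 0 32;0 0 2 0 0 0 32;0 0 3 0 0 0 32;0 0 4 0 0 0 32;0 0 5 0 0 0 32;0 0 6 0 0 0 32;0 0 6.5 0 0 0 32;0 0 7 0 0 0 32;0 0 7 0 0 0 32;0 0 7 0 0 0 32")

```text
time: 7.85
eef_pos: [0.4991, 0.0809, 0.0081]
eef_rot: [180.0, 0.0, 108.4]
ft_force: [0.3, 0.2, -0.3]
width: 0.377
```

Call:
servo_tool(plan="0 0 0 0 0 0 24;0 0 0 0 0 0 18;0 0 0 0 0 0 12;0 0 0 0 0 0 8;0 0 0 0 0 0 5;0 0 0 0 0 0 5;0 0 0 0 0 0 5;0 0 0 0 0 0 5;0 0 0 0 0 0 5;0 0 0 0 0 0 5", force=70)

```text
time: 8.68
eef_pos: [0.4994, 0.0809, 0.0084]
eef_rot: [180.0, 0.0, 108.4]
ft_force: [0.4, 0.6, 2.8]
width: 0.143
```

Gripped at 12 mm opening, so the cover's underside is 8.4 mm below the TCP height. Lift.

Call:
servo_tool(plan="0 0 -3 0 0 0 5;0 0 -10 0 0 0 5;0 0 -22 0 0 0 5;0 0 -40 0 0 0 5;0 0 -62 0 0 0 5;0 0 -86 0 0 0 5;0 0 -110 0 0 0 5;0 0 -130 0 0 0 5;0 0 -144 0 0 0 5;0 0 -150 0 0 0 5")

```text
time: 9.52
eef_pos: [0.5002, 0.0809, 0.1611]
eef_rot: [179.8, 0.1, 108.4]
ft_force: [1.4, -0.4, -0.4]
width: 0.148
```

Run:
```python
from h import *
s=readout.get_state();print(s["eef_pos"],s["width"],s["ft_force"],s["joint_pos"])
move([.49,.30,.21],98); move([.552,.352,.21],98)
i,im=snap("wrist","w5.png")
```

```text
[0.50017677 0.08093003 0.16114719] 0.14849598215328355 [ 1.44857401 -0.41101906 -0.36329407] [ 2.78165905e+00  5.18375344e-01  9.04851255e+01 -6.73992967e-03
  8.87380575e+01 -1.56130596e+01]
 [211.   59.7 -48.9] [ 0.25  0.05 10.39]
 [240.8 134.9 -48.6] [ 0.25  0.05 10.39]
```

View pics/w5.png

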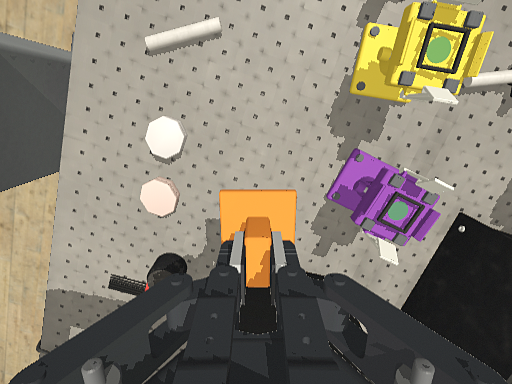

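The cover hangs level in the jaws: the plate's front edge runs from (220,190) to (296,190). I go to a spot about 70 mm short of the holder, at z 0.21, for a close measurement.

Call:
servo_tool(plan="3 2 -10 0 0 1 5;12 9 -22 0 0 2 5;26 20 -34 0 0 4 5;44 34 -44 0 0 6 5;66 52 -49 0 0 8 5;90 72 -49 0 0 10 5;116 94 -49 0 0 10.4 5;140 114 -49 0 0 10.4 5;158 130 -49 0 0 10.4 5;168 135 -49 0 0 10.4 5")

```text
time: 10.4
eef_pos: [0.5742, 0.2857, 0.2046]
eef_rot: [-179.8, -0.0, 98.1]
ft_force: [0.3, 0.4, -0.3]
width: 0.149
```

Call:
servo_tool(plan="0 0 0 0 0 0 5;0 0 0 0 0 0 5;0 0 0 0 0 0 5;0 0 0 0 0 0 5;0 0 0 0 0 0 5;0 0 0 0 0 0 5;0 0 0 0 0 0 5;0 0 0 0 0 0 5;0 0 0 0 0 0 5;0 0 0 0 0 0 5")

```text
time: 11.23
eef_pos: [0.5742, 0.2828, 0.2072]
eef_rot: [180.0, 0.0, 98.0]
ft_force: [0.1, 0.1, -1.0]
width: 0.143
```

Run:
```python
from h import *
s=readout.get_state();print(s["eef_pos"],s["eef_rot"],s["width"],s["ft_force"])
i,im=snap("wrist","w6.png")
print(proj(i,[.552,.352,.09]))
im2=im[0:300,60:460]; cv2.imwrite("pics/w6c.png",cv2.resize(im2,(800,600),interpolation=2))
```

```text
[0.57421389 0.28280754 0.20715383] [1.79993696e+02 4.22097446e-03 9.79848868e+01] 0.14252995731971876 [ 0.09607921  0.07145674 -1.02955225]
(np.float64(244.64646455798294), np.float64(110.9322936983636))
```

View pics/w6c.png

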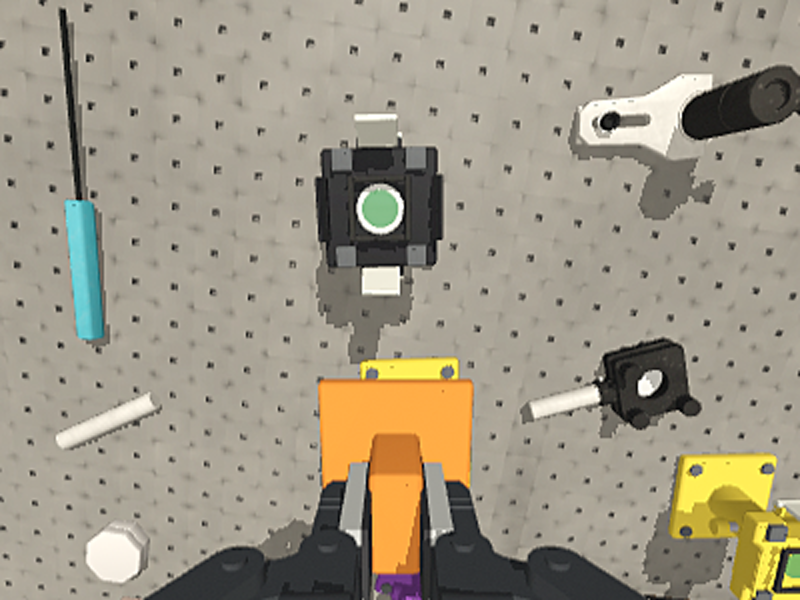

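The holder is almost straight below the camera, with its sensor centre at full-image (250,104.5), so its xy hardly depends on the head height. Hooks at crop (377,128) and (381,281); the cover's front edge runs crop (320,380) to (473,380). Now the numbers.

```bash
cat > m6.py <<'E'
from h import *
s=readout.get_state(); A=R.from_euler("xyz",s["eef_rot"],degrees=True); i=viewer.camera_info("wrist"); im=cv2.imread("pics/w6.png")
tl=lambda u,v,z:(A.inv().apply(onz(i,u,v,z)-s["eef_pos"])*1000).round(1)
h=cv2.cvtColor(im,cv2.COLOR_BGR2HSV); g=cv2.inRange(h,(45,60,80),(80,255,255)); g[180:]=0
n,l,st,c=cv2.connectedComponentsWithStats(g); k=1+np.argmax(st[1:,4]); print("green",c[k],st[k])
for z in(.078,.088,.098): print("green tool",z,tl(*c[k],z))
w=cv2.inRange(h,(0,0,150),(180,70,255)); n,l,st,c=cv2.connectedComponentsWithStats(w)
for q in range(1,n):
    if st[q,4]>60 and 220<c[q][0]<280 and c[q][1]<160: print("white",c[q],st[q])
P=[tl(60+u/2,v/2,.1) for u,v in((342,160),(416,159),(343,257),(413,256))]; print("screws",P)
o=orange(im); zt=s["eef_pos"][2]-.0084+.006
ys,xs=np.where(o[:230]>0); r0=ys.min(); row=np.where(o[r0+10]>0)[0]; print("plate edge row",r0,row.min(),row.max(),tl(row.min(),r0,zt),tl(row.max()+1,r0,zt),tl(row.min(),r0+10,zt),tl(row.max()+1,r0+10,zt))
E
python3 m6.py
```

```text
green [249.56972112 103.78884462] [241  95  18  18 251]
green tool 0.078 [ 77.9  -8.  129.1]
green tool 0.088 [ 78.   -7.8 119.1]
green tool 0.098 [ 78.   -7.5 109.1]
white [262.34392525 136.52506422] [     7      0    505    347 110556]
white [249.79820628 104.13004484] [238  92  24  25 223]
white [250.27857143 140.15357143] [241 133  21  15 280]
screws [array([ 97.7, -23.4, 107.1]), array([ 98.1,   8.8, 107.1]), array([ 56.4, -24.2, 107.1]), array([ 56.8,   7.9, 107.1])]
plate edge row 189 219 295 [ 31.3 -22.8   2.4] [31.2 22.   2.4] [ 25.1 -23.1   2.4] [25.1 22.3  2.4]
```

Call:
servo_tool(plan="2 0 0 0 0 0 5;7 -1 0 0 0 0 5;16 -2 0 0 0 0 5;28 -3 3 0 0 0 5;41 -4 8 0 0 0 5;54 -5 14 0 0 0 5;65 -6 21 0 0 0 5;73 -7 29 0 0 0 5;76.8 -7.4 36 0 0 0 5;76.8 -7.4 42 0 0 0 5")

```text
time: 12.12
eef_pos: [0.5553, 0.3589, 0.1632]
eef_rot: [-179.9, 0.0, 98.1]
ft_force: [-0.4, -0.2, -1.7]
width: 0.147
```

Call:
servo_tool(plan="0 0 5 0 0 0 5;0 0 10 0 0 0 5;0 0 15 0 0 0 5;0 0 20 0 0 0 5;0 0 24 0 0 0 5;0 0 26 0 0 0 5;0 0 26 0 0 0 5;0 0 26 0 0 0 5;0 0 26 0 0 0 5;0 0 26 0 0 0 5")

```text
time: 12.95
eef_pos: [0.5564, 0.358, 0.1396]
eef_rot: [179.9, -0.0, 98.0]
ft_force: [-0.5, -0.2, -0.3]
width: 0.143
```

Run:
```python
from h import *
s=readout.get_state();print(s["eef_pos"],s["eef_rot"],s["width"],s["ft_force"],s["moment"])
move([.5557-.0012*-.139+.0004*.99, .3589-.0012*.99,.139],98)
i,im=snap("scene","s7.png"); j,im2=snap("top","t7.png"); k,im3=snap("wrist","w7.png")
a=cv2.resize(im[120:190,165:235],(400,400),interpolation=2); b=cv2.resize(im3[130:280,180:330],(400,400),interpolation=2)
cv2.imwrite("pics/c7.png",np.hstack([a,b]))
```

```text
[0.55644931 0.35804593 0.13960626] [ 1.79946462e+02 -1.33951888e-02  9.79928496e+01] 0.14263854581563665 [-0.49300272 -0.20686086 -0.34489312] [-0.03093746 -0.01901752 -0.0415777 ]
 [-0.3 -0.2  0.6] [ 0.05 -0.01 -0.01]
```

View pics/c7.png

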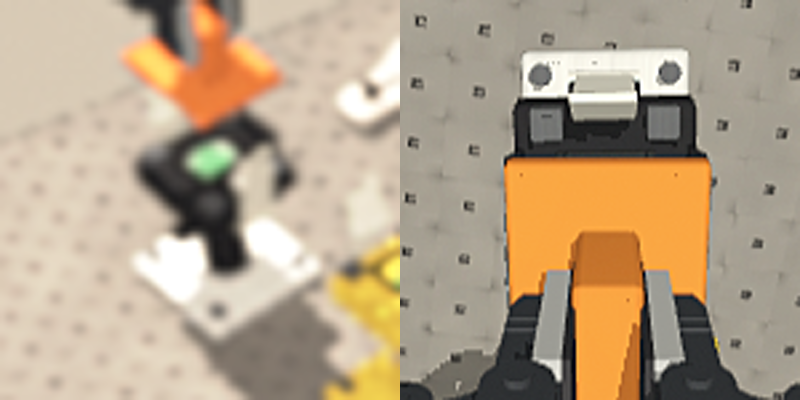

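The scene crop shows the cover hanging over the right head. In the wrist crop the hook centre (604,95) is about 1 mm left of the plate centre (608,158), with roughly 0.5° of turn. I correct both and start down, watching the force.

Call:
servo_tool(plan="0 -0.3 2 0 0 -0.4 5;0 -0.6 4 0 0 -0.7 5;0 -0.6 6 0 0 -0.7 5;0 -0.6 8 0 0 -0.7 5;0 -0.6 10 0 0 -0.7 5;0 -0.6 12 0 0 -0.7 5;0 -0.6 14 0 0 -0.7 5;0 -0.6 15 0 0 -0.7 5;0 -0.6 16 0 0 -0.7 5;0 -0.6 16 0 0 -0.7 5")

```text
time: 13.93
eef_pos: [0.5555, 0.3578, 0.1228]
eef_rot: [-180.0, 0.0, 98.7]
ft_force: [-0.2, 0.1, -0.9]
width: 0.147
```

Call:
servo_tool(plan="0 0 0.5 0 0 0 5;0 0 1 0 0 0 5;0 0 1.5 0 0 0 5;0 0 2 0 0 0 5;0 0 2.5 0 0 0 5;0 0 3 0 0 0 5;0 0 3.5 0 0 0 5;0 0 4 0 0 0 5;0 0 4.5 0 0 0 5;0 0 5 0 0 0 5")

```text
time: 14.77
eef_pos: [0.5556, 0.3578, 0.118]
eef_rot: [180.0, 0.0, 98.7]
ft_force: [0.5, -0.5, -0.7]
width: 0.146
```

Call:
servo_tool(plan="0 0 0.5 0 0 0 5;0 0 1 0 0 0 5;0 0 1.5 0 0 0 5;0 0 2 0 0 0 5;0 0 2.5 0 0 0 5;0 0 3 0 0 0 5;0 0 3.5 0 0 0 5;0 0 4 0 0 0 5;0 0 4 0 0 0 5;0 0 4 0 0 0 5")

```text
time: 15.6
eef_pos: [0.5556, 0.3578, 0.114]
eef_rot: [-180.0, 0.0, 98.7]
ft_force: [-0.3, 0.4, -0.2]
width: 0.145
```

Call:
servo_tool(plan="0 0 0.5 0 0 0 5;0 0 1 0 0 0 5;0 0 1.5 0 0 0 5;0 0 2 0 0 0 5;0 0 2.5 0 0 0 5;0 0 3 0 0 0 5;0 0 3 0 0 0 5;0 0 3 0 0 0 5;0 0 3 0 0 0 5;0 0 3 0 0 0 5")

```text
time: 16.43
eef_pos: [0.5556, 0.3578, 0.1111]
eef_rot: [180.0, 0.0, 98.7]
ft_force: [0.2, -0.6, -0.5]
width: 0.142
```

Call:
servo_tool(plan="0 0 0.5 0 0 0 5;0 0 1 0 0 0 5;0 0 1.5 0 0 0 5;0 0 2 0 0 0 5;0 0 2.5 0 0 0 5;0 0 3 0 0 0 5;0 0 3 0 0 0 5;0 0 3 0 0 0 5;0 0 3 0 0 0 5;0 0 3 0 0 0 5")

```text
time: 17.27
eef_pos: [0.5556, 0.3578, 0.1081]
eef_rot: [180.0, 0.0, 98.7]
ft_force: [0.7, -0.2, -1.1]
width: 0.146
```

Call:
servo_tool(plan="0 0 0.5 0 0 0 5;0 0 1 0 0 0 5;0 0 1.5 0 0 0 5;0 0 2 0 0 0 5;0 0 2 0 0 0 5;0 0 2 0 0 0 5;0 0 2 0 0 0 5;0 0 2 0 0 0 5;0 0 2 0 0 0 5;0 0 2 0 0 0 5")

```text
time: 18.1
eef_pos: [0.5557, 0.3578, 0.1061]
eef_rot: [180.0, 0.0, 98.7]
ft_force: [0.8, 0.2, -0.8]
width: 0.146
```

Call:
servo_tool(plan="0 0 0.5 0 0 0 5;0 0 1 0 0 0 5;0 0 1.5 0 0 0 5;0 0 2 0 0 0 5;0 0 2.5 0 0 0 5;0 0 2.5 0 0 0 5;0 0 2.5 0 0 0 5;0 0 2.5 0 0 0 5;0 0 2.5 0 0 0 5;0 0 2.5 0 0 0 5")

```text
time: 18.93
eef_pos: [0.5557, 0.3579, 0.1036]
eef_rot: [180.0, -0.0, 98.7]
ft_force: [0.6, 0.4, 0.5]
width: 0.145
```

Call:
servo_tool(plan="0 0 0.5 0 0 0 5;0 0 1 0 0 0 5;0 0 1.5 0 0 0 5;0 0 2 0 0 0 5;0 0 2 0 0 0 5;0 0 2 0 0 0 5;0 0 2 0 0 0 5;0 0 2 0 0 0 5;0 0 2 0 0 0 5;0 0 2 0 0 0 5")

```text
time: 19.77
eef_pos: [0.5557, 0.3579, 0.1017]
eef_rot: [180.0, -0.0, 98.7]
ft_force: [0.4, 2.5, 2.7]
width: 0.152
```

Contact at about 0.0955 m underside, so the head is about 8–9 mm low. There is a 2.5 N push toward +y, so I ease over 0.7 mm and go on in small steps.

Call:
servo_tool(plan="0.3 0 0 0 0 0 5;0.7 0 0 0 0 0 5;0.7 0 0.3 0 0 0 5;0.7 0 0.6 0 0 0 5;0.7 0 0.9 0 0 0 5;0.7 0 1.2 0 0 0 5;0.7 0 1.5 0 0 0 5;0.7 0 1.5 0 0 0 5;0.7 0 1.5 0 0 0 5;0.7 0 1.5 0 0 0 5")

```text
time: 20.6
eef_pos: [0.5556, 0.3586, 0.1004]
eef_rot: [180.0, -0.0, 98.7]
ft_force: [-1.0, 0.7, 4.2]
width: 0.145
```

Call:
servo_tool(plan="0 0 0.3 0 0 0 5;0 0 0.6 0 0 0 5;0 0 0.9 0 0 0 5;0 0 1.2 0 0 0 5;0 0 1.5 0 0 0 5;0 0 1.5 0 0 0 5;0 0 1.5 0 0 0 5;0 0 1.5 0 0 0 5;0 0 1.5 0 0 0 5;0 0 1.5 0 0 0 5")

```text
time: 21.43
eef_pos: [0.5558, 0.3587, 0.0994]
eef_rot: [179.9, -0.0, 98.7]
ft_force: [-0.0, 0.8, 6.1]
width: 0.147
```

Call:
servo_tool(plan="0 0 0.3 0 0 0 5;0 0 0.6 0 0 0 5;0 0 0.9 0 0 0 5;0 0 1.2 0 0 0 5;0 0 1.5 0 0 0 5;0 0 1.8 0 0 0 5;0 0 1.8 0 0 0 5;0 0 1.8 0 0 0 5;0 0 1.8 0 0 0 5;0 0 1.8 0 0 0 5")

```text
time: 22.27
eef_pos: [0.556, 0.3589, 0.0986]
eef_rot: [179.9, -0.0, 98.7]
ft_force: [-1.7, 0.7, 8.4]
width: 0.148
```

Call:
servo_tool(plan="0 0 0.3 0 0 0 5;0 0 0.6 0 0 0 5;0 0 0.9 0 0 0 5;0 0 1.2 0 0 0 5;0 0 1.5 0 0 0 5;0 0 1.5 0 0 0 5;0 0 1.5 0 0 0 5;0 0 1.5 0 0 0 5;0 0 1.5 0 0 0 5;0 0 1.5 0 0 0 5")

```text
time: 23.1
eef_pos: [0.5563, 0.3591, 0.098]
eef_rot: [179.8, -0.1, 98.7]
ft_force: [-1.7, 0.7, 9.5]
width: 0.147
```

Call:
servo_tool(plan="0 0 0.3 0 0 0 5;0 0 0.6 0 0 0 5;0 0 0.9 0 0 0 5;0 0 1 0 0 0 5;0 0 1 0 0 0 5;0 0 1 0 0 0 5;0 0 1 0 0 0 5;0 0 1 0 0 0 5;0 0 1 0 0 0 5;0 0 1 0 0 0 5")

```text
time: 23.93
eef_pos: [0.5564, 0.3592, 0.0977]
eef_rot: [179.8, -0.1, 98.7]
ft_force: [-3.9, 1.1, 12.1]
width: 0.147
```

Run:
```python
from h import *
s=readout.get_state();print(s["eef_pos"],s["eef_rot"],s["width"],s["ft_force"],s["moment"])
```

```text
[0.55644428 0.35919256 0.09770889] [ 1.79765581e+02 -8.84966056e-02  9.86996393e+01] 0.14709832092973707 [-3.90713621  1.05328505 12.13687524] [-0.0166441   0.39914924 -0.00750387]
```

Call:
servo_tool(plan="0 -0.4 0 0 0 0 5;-0.3 -0.8 0 0 0 0 5;-0.3 -0.8 0.2 0 0 0 5;-0.3 -0.8 0.4 0 0 0 5;-0.3 -0.8 0.6 0 0 0 5;-0.3 -0.8 0.6 0 0 0 5;-0.3 -0.8 0.6 0 0 0 5;-0.3 -0.8 0.6 0 0 0 5;-0.3 -0.8 0.6 0 0 0 5;-0.3 -0.8 0.6 0 0 0 5")

```text
time: 24.77
eef_pos: [0.5564, 0.3591, 0.0977]
eef_rot: [179.7, -0.1, 98.7]
ft_force: [-1.3, 1.6, 12.3]
width: 0.144
```

Call:
servo_tool(plan="0 0 0.1 0 0 0 5;0 0 0.2 0 0 0 5;0 0 0.3 0 0 0 5;0 0 0.4 0 0 0 5;0 0 0.5 0 0 0 5;0 0 0.5 0 0 0 5;0 0 0.5 0 0 0 5;0 0 0.5 0 0 0 5;0 0 0.5 0 0 0 5;0 0 0.5 0 0 0 5")

```text
time: 25.6
eef_pos: [0.5564, 0.3591, 0.0975]
eef_rot: [179.6, -0.1, 98.7]
ft_force: [-1.4, 0.7, 13.9]
width: 0.145
```

Run:
```python
from h import *
s=readout.get_state();print(s["eef_pos"],s["eef_rot"],s["width"],s["ft_force"],s["moment"])
s6=viewer
i,im=snap("wrist","w8.png")
A=R.from_euler("xyz",s["eef_rot"],degrees=True)
tl=lambda u,v,z:(A.inv().apply(onz(i,u,v,z)-s["eef_pos"])*1000).round(1)
for f in("w7.png","w8.png"):
    im=cv2.imread("pics/"+f); o=orange(im); ys,xs=np.where(o[:230]>0); r0=ys.min(); row=np.where(o[r0+10]>0)[0]; print(f,r0,row.min(),row.max())
    h=cv2.cvtColor(im,cv2.COLOR_BGR2HSV); w=cv2.inRange(h,(0,0,150),(60,70,255))[130:r0+20,228:290]
    n,l,st,c=cv2.connectedComponentsWithStats(w)
    for q in range(1,n):
        if st[q,4]>40: print(c[q]+[228,130],st[q]+[228,130,0,0,0])
```

```text
[0.55644027 0.35911574 0.09750351] [ 1.79635797e+02 -1.31319827e-01  9.86965575e+01] 0.14538001054873495 [-1.40279282  0.71318431 13.92930296] [0.07008775 0.24592787 0.03838628]
w7.png 189 219 296
[258.51848592 149.03521127] [ 228  130   62   45 2272]
w8.png 189 219 296
[258.16160351 156.90635766] [ 228  130   62   59 3193]
```

The force is rising without travel, and the arm's give has drifted the cover about 0.9 mm in +x. I ease off, shift back in x and press again.

Call:
servo_tool(plan="0 0 -1.5 0 0 0 5;0 0 -3 0 0 0 5;0 -0.5 -3 0 0 0 5;0 -1 -3 0 0 0 5;0 -1 -2.5 0 0 0 5;0 -1 -2 0 0 0 5;0 -1 -1.5 0 0 0 5;0 -1 -1 0 0 0 5;0 -1 -0.7 0 0 0 5;0 -1 -0.5 0 0 0 5")

```text
time: 26.48
eef_pos: [0.556, 0.3589, 0.0975]
eef_rot: [179.6, -0.1, 98.7]
ft_force: [1.7, 0.5, 13.2]
width: 0.15
```

Run:
```python
from h import *
s=readout.get_state();print(s["eef_pos"],s["eef_rot"],s["ft_force"],s["moment"])
```

```text
[0.55599268 0.35892569 0.09753215] [ 1.79586560e+02 -1.26556359e-01  9.86802985e+01] [ 1.70525786  0.52959488 13.24952456] [ 0.26371584 -0.15298172 -0.03524726]
```

Run:
```python
from h import *
s=readout.get_state(); i,im8=snap("wrist","w9.png")
def cls(im):
    h=cv2.cvtColor(im,cv2.COLOR_BGR2HSV); H,S,V=cv2.split(h); a=np.full(H.shape,'.'); a[V<70]='#'; a[(V>=70)&(S<60)&(V<135)]='g'; a[(V>=200)&(S<60)]='W';a[(V>=135)&(V<200)&(S<60)]='w'; a[orange(im)>0]='o'; return a
for f in("w7.png","w9.png"):
    a=cls(cv2.imread("pics/"+f)); print(f)
    for r in range(136,202,1): print(r,"".join(a[r,210:306:2]))
A=R.from_euler("xyz",s["eef_rot"],degrees=True)
for n,p in(("hooktop+ in",[.106]),):pass
```

```text
w7.png
136 wwwwwwwwwwwwwwwwwwwwwwwwwwwwwwwwwwwwwwwwwwwwwwww
137 wwwwwwwwwwwwwwwwwwwwwwwwwwwwwwwwwwwwwwwwwwwwwwww
138 wwwwwwwwwwwwwwwwwwwwwwwwwwwwwwwwwwwwwwwwwwwwwwww
139 ggwwwwwwwwwwwwwwwwwwwwwwwwwwwwwwwwwwwwwwwwwwwwww
140 #gwwwwwwwwwwwwwwwwwwwwwwwwwwwwwwwwwwwwwwwwwwwwww
141 #wwwwwwwwwwwwwwwwwwwwwwwwwwwwwwwwwwwwwwwwwwwwwww
142 ggwwwwwwwwwwgwwwwwwwwwwwwwwwwwwwwwwwwwwwwwwwwwww
143 wgwwwwwwwwwwggwwwwwwwwwwwwwwwwwwwwwwwwwwwwwwwwww
144 wwwwwwwwwwwwggwwwwwwwwwwwwwwwwwwwwwwwwwwwwwwwwww
145 wwwwwwwwwwwwggwwwwwwwwwwwwwwwwwwwwwwwwwwwwwwwwww
146 wwwwwwwwwwwwggwwwwwwwwwwggwwwwwwwwwwwwwwwwwwwwww
147 wwwwwwwwwwwwwwwwwwwwwwwww#wwwwwwwwwwwwwwwwwwwwww
148 wwwwwwwwwwwwwwwwwwwwwwwwwgwwwwwwwwwwwwwwwwwwwwww
149 wwwwwwwwgwwwwwWWWWWWWWWWWWWWWWWWWWWWWWWwwwwwwwww
150 wwwwwwwwWWWWWWWWWWWWWWWWWWWWWWWWWWWWWWWwwwwwwwww
151 wwwwwwwwWWWWWWWWWWWWWWWWWWWWWWWWWWWWWWWwwwwwwwww
152 wwwwwwwwWWWWWWWWWWWWWWWWWWWWWWWWWWWWWWWwwwwwwwwg
153 wwwwwwwwWWWWWWWWWWWWWwWWWWWWWWWWWWWwwWWwwwwwwwwg
154 wwwwwwwwWWwgwWWWWWWWWWWWWWWWWWWWWWwggwWwwwwwwwww
155 wwwwwwwwWWgggWWWWWWWWWWWWWWWWWWWWWggggWwwwwwwwwg
156 wwwwwwwwWWgggwWWWWWWWWWWWWWWW
[... 5209 characters left out ...]
gggg####www
189 www###o......oooo..............ooo.......oo##www
190 www##oooooooooooooooooooooooooooooooooooooo##www
191 www##ooooooooooooooooooooooooooooooooooooooo#wwg
192 www##ooooooooooooooooooooooooooooooooooooooo#www
193 www##ooooooooooooooooooooooooooooooooooooooo#www
194 www##ooooooooooooooooooooooooooooooooooooooo#www
195 www##ooooooooooooooooooooooooooooooooooooooo#www
196 www##ooooooooooooooooooooooooooooooooooooooo#www
197 www##ooooooooooooooooooooooooooooooooooooooo#www
198 www##ooooooooooooooooooooooooooooooooooooooo#www
199 www##ooooooooooooooooooooooooooooooooooooooo#www
200 www##ooooooooooooooooooooooooooooooooooooooo#www
201 www##ooooooooooooooooooooooooooooooooooooooo#www
```

Run:
```python
from h import *
s=readout.get_state(); i=viewer.camera_info("wrist"); print(s["eef_pos"],s["ft_force"])
A=R.from_euler("xyz",s["eef_rot"],degrees=True)
tl=lambda u,v,z:(A.inv().apply(onz(i,u,v,z)-s["eef_pos"])*1000).round(1)
print("w9 foot",tl(257,158,.01), "hook out top",tl(257,171,.1055),"hook in top",tl(257,175,.1055),"hook low vis",tl(257,189,.095),"head edge",[tl(c,183,.078) for c in(217.5,298)],"plate edge",tl(257,189,s["eef_pos"][2]-.0024), "headedge row",tl(230,180.5,.078))
# w7 pose
p=np.array([.55645,.35805,.1396]); d=s["eef_pos"]-p
import copy; j=dict(i); B=R.from_euler("xyz",[179.946,-.013,97.993],degrees=True)
j["xyz"]=p+B.apply(A.inv().apply(i["xyz"]-s["eef_pos"])); j["orientation"]=(B*A.inv()*R.from_euler("xyz",i["orientation"],degrees=True)).as_euler("xyz",degrees=True)
t2=lambda u,v,z:(B.inv().apply(onz(j,u,v,z)-p)*1000).round(1)
for h in(.1055,.114): print("w7 foot",t2(257,149,.01),"hook out top",h,t2(257,158.5,h),"in top",t2(257,164.5,h),"bot",t2(257,174,h-.0185))
print("head edge", [t2(c,180,.078) for c in(224,291)],t2(230,166.3,.078))
```

```text
[0.55597633 0.35888084 0.09749724] [ 0.33935481  0.91750653 13.22688191]
w9 foot [32.9 -0.9 87.6] hook out top [44.6 -0.7 -7.9] hook in top [42.4 -0.7 -7.9] hook low vis [31.2 -0.7  2.6] head edge [array([ 30. , -26.1,  19.4]), array([29.8, 25.7, 19.7])] plate edge [31.3 -0.7  2.5] headedge row [ 31.6 -18.   19.4]
w7 foot [ 34.   -0.9 129.6] hook out top 0.1055 [43.  -0.7 34.1] in top [38.8 -0.8 34.1] bot [27.4 -0.8 52.6]
w7 foot [ 34.   -0.9 129.6] hook out top 0.114 [44.6 -0.7 25.6] in top [40.7 -0.7 25.6] bot [29.6 -0.8 44.1]
head edge [array([ 20.1, -27.3,  61.6]), array([20.1, 26.4, 61.6])] [ 31.3 -22.1  61.6]
```

The picture shows the hook bent about 4.7 mm outward at its top, nearly the full spread, so it is close to the end of the slopes. The cover reads about 1.4 mm toward +y of the foot centre. I recentre while easing, then press again.

Call:
servo_tool(plan="0 0 -2 0 0 0 5;-0.5 0 -3.5 0 0 0 5;-1 0 -3.5 0 0 0 5;-1 0 -3 0 0 0 5;-1 0 -2.5 0 0 0 5;-1 0 -2 0 0 0 5;-1 0 -1.5 0 0 0 5;-1 0 -1 0 0 0 5;-1 0 -0.5 0 0 0 5;-1 0 -0.3 0 0 0 5")

```text
time: 27.37
eef_pos: [0.5549, 0.3581, 0.0974]
eef_rot: [179.8, -0.1, 98.7]
ft_force: [-0.5, 2.7, 13.9]
width: 0.146
```

Call:
servo_tool(plan="0 0 0.1 0 0 0 5;0 0 0.3 0 0 0 5;0 0 0.4 0 0 0 5;0 0 0.4 0 0 0 5;0 0 0.4 0 0 0 5;0 0 0.4 0 0 0 5;0 0 0.4 0 0 0 5;0 0 0.4 0 0 0 5;0 0 0.4 0 0 0 5;0 0 0.4 0 0 0 5")

```text
time: 28.2
eef_pos: [0.5532, 0.357, 0.0925]
eef_rot: [-179.9, 0.0, 98.7]
ft_force: [-0.0, 4.9, -0.3]
width: 0.148
```

It has passed the slopes: the force dropped to about 0 and z went to 0.0925. With the load gone my sideways corrections took full effect, leaving x 2.5 mm off. I recentre before going lower.

Call:
servo_tool(plan="0 0.4 -0.3 0 0 0 5;0.2 0.8 -0.5 0 0 0 5;0.4 1.2 -0.5 0 0 0 5;0.5 1.6 -0.5 0 0 0 5;0.5 2 -0.5 0 0 0 5;0.5 2.4 -0.5 0 0 0 5;0.5 2.6 -0.5 0 0 0 5;0.5 2.6 -0.5 0 0 0 5;0.5 2.6 -0.5 0 0 0 5;0.5 2.6 -0.5 0 0 0 5")

```text
time: 29.03
eef_pos: [0.5542, 0.3573, 0.0926]
eef_rot: [-179.7, 0.1, 98.7]
ft_force: [-4.9, 3.2, -0.1]
width: 0.146
```

Run:
```python
from h import *
s=readout.get_state(); i,im=snap("wrist","w10.png"); print(s["eef_pos"],s["eef_rot"],s["ft_force"])
A=R.from_euler("xyz",s["eef_rot"],degrees=True)
tl=lambda u,v,z:(A.inv().apply(onz(i,u,v,z)-s["eef_pos"])*1000).round(1)
h=cv2.cvtColor(im,cv2.COLOR_BGR2HSV); H,S,V=cv2.split(h); a=np.full(H.shape,'.'); a[V<70]='#'; a[(V>=70)&(S<60)&(V<135)]='g'; a[(V>=200)&(S<60)]='W';a[(V>=135)&(V<200)&(S<60)]='w'; a[orange(im)>0]='o'
for r in range(156,200): print(r,"".join(a[r,208:312:2]))
```

```text
[0.55424316 0.3572972  0.0926495 ] [-1.79659476e+02  7.02695571e-02  9.86985889e+01] [-4.92652469  3.1552827  -0.07472061]
156 wwwwwwwwwwwwwwwwwwwwwwwwwwwwwwwwwwwwwwwwwwwwwwwwwwww
157 wwwwwwwwwWWWwwWWWWWWWWWWWWWWWWWWWWWWWWWWWWWWwwwwwwww
158 wwwwwwwwWWWWWWWWWWWWWWWWWWWWWWWWWWWWWWWWWWWWWwwwwwww
159 wwwwwwwwWWWWWWWWWWWWWWWWWWWWWWWWWWWWWWWWWWWWWwwwwwww
160 wwwwwwwwWWWWWWWWWWWWWWWWWWWWWWWWWWWWWWWWWWWWWwwwwwww
161 wwwwwwwwWWWWWWWWWWWWWWWWWWWWWWWWWWWWWWWWWWWWWwwwwwww
162 wwwwwwwwWWWWwWWwwWWWWWWWwWWWWWWWwWWWWWWWwwWWWwwwwwww
163 wwwwwwwwWWwggwWWWWWWWWWWWWWWWWWWWWWWWWWwgggWWwwwwwww
164 wwwwwwwwWWggggWWWWWWWWWWWWWWWWWWWWWWWWwggggWWwwwwwww
165 wwwwwwwwWWggggWWWWWWWWWWWWWWWWWWWWWWWWwggggWWwwwwwww
166 wwwwwwwgWwggggwWWWWWWWWWWWWWWWWWWWWWWWgggggwWwwwwwww
167 wwwwwwwgWggggggWWWWWWWWWWWWWWWWWWWWWWWgggggwWwwwwwww
168 wwwwwwwgWgggggWWWWWWWWWWWWWWWWWWWWWWWWgggggWWwwwwwww
169 wwwwwwwgWwggggWWWWWWWWWWWWWWWWWWWWWWWWwggggWWwwwwwww
170 wwwwwwwwWwggggWWWWWWWWWWWWWWWWWWWWWWWWwgggwWWwwwwwww
171 wwwwwwwwWWggggWWWWWWwwwwwwwwwwwwwWWWWWwwggWWWwwwwwww
172 wwwwwwwwWWwwWWWWWWWWwwwwwwwwwwwwwWWWWWWwwwWWWwwwwwww
173 wwww
[... 830 characters left out ...]
#ggggggg####wwww
188 wwwww####ggggggg###wwwwwwwwwwwwwww###ggggggg####wwwg
189 wwwww#ooo...ooooooowwwwwwwwwwwwwwwooooooooo.####wwwg
190 wwwww#ooooooooooooowwwwwwwwwwwwwwwoooooooooo####wwwg
191 wwwww#ooooooooooooo..ooooooooo.oooooooooooooo###wwwg
192 wwwww#ooooooooooooooooooooooooooooooooooooooo###wwww
193 wwwww#ooooooooooooooooooooooooooooooooooooooo###wwww
194 wwwww#ooooooooooooooooooooooooooooooooooooooo###wwww
195 wwwww#ooooooooooooooooooooooooooooooooooooooo###wwww
196 wwwww#ooooooooooooooooooooooooooooooooooooooo###wwww
197 wwwww#ooooooooooooooooooooooooooooooooooooooo###wwww
198 wwwww#ooooooooooooooooooooooooooooooooooooooo###wwww
199 wwwww#ooooooooooooooooooooooooooooooooooooooo###wwww
```

Call:
servo_tool(plan="0 0 0.2 0 0 0 5;0 0 0.4 0 0 0 5;0 0 0.6 0 0 0 5;0 0 0.8 0 0 0 5;0 0 1 0 0 0 5;0 0 1 0 0 0 5;0 0 1 0 0 0 5;0 0 1 0 0 0 5;0 0 1 0 0 0 5;0 0 1 0 0 0 5")

```text
time: 29.92
eef_pos: [0.5548, 0.3574, 0.0925]
eef_rot: [-179.8, 0.1, 98.7]
ft_force: [-4.6, 3.9, 1.0]
width: 0.149
```

Call:
servo_tool(plan="0 0 0.2 0 0 0 5;0 0 0.4 0 0 0 5;0 0 0.6 0 0 0 5;0 0 0.8 0 0 0 5;0 0 1 0 0 0 5;0 0 1 0 0 0 5;0 0 1 0 0 0 5;0 0 1 0 0 0 5;0 0 1 0 0 0 5;0 0 1 0 0 0 5")

```text
time: 30.75
eef_pos: [0.5554, 0.3576, 0.0921]
eef_rot: [-179.9, 0.0, 98.7]
ft_force: [-3.9, 3.1, 2.3]
width: 0.147
```

Call:
servo_tool(plan="0.2 0 0.2 0 0 0 5;0.5 0 0.4 0 0 0 5;0.5 0 0.6 0 0 0 5;0.5 0 0.8 0 0 0 5;0.5 0 1 0 0 0 5;0.5 0 1.2 0 0 0 5;0.5 0 1.2 0 0 0 5;0.5 0 1.2 0 0 0 5;0.5 0 1.2 0 0 0 5;0.5 0 1.2 0 0 0 5")

```text
time: 31.58
eef_pos: [0.5564, 0.3583, 0.091]
eef_rot: [180.0, 0.0, 98.7]
ft_force: [-3.3, 1.8, 4.2]
width: 0.146
```

Call:
servo_tool(plan="0 0 0.2 0 0 0 5;0 0 0.4 0 0 0 5;0 0 0.6 0 0 0 5;0 0 0.8 0 0 0 5;0 0 1 0 0 0 5;0 0 1 0 0 0 5;0 0 1 0 0 0 5;0 0 1 0 0 0 5;0 0 1 0 0 0 5;0 0 1 0 0 0 5")

```text
time: 32.42
eef_pos: [0.5568, 0.3584, 0.0905]
eef_rot: [179.9, -0.0, 98.7]
ft_force: [-4.1, 2.4, 5.3]
width: 0.146
```

Call:
servo_tool(plan="0 -0.4 0.2 0 0 0 5;0 -0.8 0.4 0 0 0 5;0 -1 0.6 0 0 0 5;0 -1 0.8 0 0 0 5;0 -1 0.8 0 0 0 5;0 -1 0.8 0 0 0 5;0 -1 0.8 0 0 0 5;0 -1 0.8 0 0 0 5;0 -1 0.8 0 0 0 5;0 -1 0.8 0 0 0 5")

```text
time: 33.25
eef_pos: [0.5567, 0.3584, 0.0903]
eef_rot: [179.8, -0.0, 98.7]
ft_force: [-1.5, 1.2, 5.7]
width: 0.148
```

Call:
servo_tool(plan="0 0 0.2 0 0 0 5;0 0 0.4 0 0 0 5;0 0 0.6 0 0 0 5;0 0 0.8 0 0 0 5;0 0 0.8 0 0 0 5;0 0 0.8 0 0 0 5;0 0 0.8 0 0 0 5;0 0 0.8 0 0 0 5;0 0 0.8 0 0 0 5;0 0 0.8 0 0 0 5")

```text
time: 34.08
eef_pos: [0.5567, 0.358, 0.0892]
eef_rot: [179.8, 0.0, 98.7]
ft_force: [-0.1, 0.8, 5.0]
width: 0.145
```

Call:
servo_tool(plan="0 0 0.2 0 0 0 5;0 0 0.4 0 0 0 5;0 0 0.6 0 0 0 5;0 0 0.8 0 0 0 5;0 0 0.8 0 0 0 5;0 0 0.8 0 0 0 5;0 0 0.8 0 0 0 5;0 0 0.8 0 0 0 5;0 0 0.8 0 0 0 5;0 0 0.8 0 0 0 5")

```text
time: 34.92
eef_pos: [0.5567, 0.358, 0.0887]
eef_rot: [179.8, 0.0, 98.7]
ft_force: [-1.1, 0.7, 6.5]
width: 0.149
```

Call:
servo_tool(plan="0 0 0.2 0 0 0 5;0 0 0.4 0 0 0 5;0 0 0.6 0 0 0 5;0 0 0.6 0 0 0 5;0 0 0.6 0 0 0 5;0 0 0.6 0 0 0 5;0 0 0.6 0 0 0 5;0 0 0.6 0 0 0 5;0 0 0.6 0 0 0 5;0 0 0.6 0 0 0 5")

```text
time: 35.75
eef_pos: [0.5568, 0.358, 0.0884]
eef_rot: [179.8, 0.0, 98.7]
ft_force: [-1.0, 0.1, 7.2]
width: 0.149
```

Call:
servo_tool(plan="0 0 0.2 0 0 0 5;0 0 0.4 0 0 0 5;0 0 0.6 0 0 0 5;0 0 0.8 0 0 0 5;0 0 0.8 0 0 0 5;0 0 0.8 0 0 0 5;0 0 0.8 0 0 0 5;0 0 0.8 0 0 0 5;0 0 0.8 0 0 0 5;0 0 0.8 0 0 0 5")

```text
time: 36.58
eef_pos: [0.5568, 0.358, 0.088]
eef_rot: [179.8, 0.0, 98.7]
ft_force: [-2.0, 0.1, 8.2]
width: 0.145
```

Call:
servo_tool(plan="0 0 0.2 0 0 0 5;0 0 0.4 0 0 0 5;0 0 0.6 0 0 0 5;0 0 0.6 0 0 0 5;0 0 0.6 0 0 0 5;0 0 0.6 0 0 0 5;0 0 0.6 0 0 0 5;0 0 0.6 0 0 0 5;0 0 0.6 0 0 0 5;0 0 0.6 0 0 0 5")

```text
time: 37.42
eef_pos: [0.5568, 0.358, 0.0877]
eef_rot: [179.8, 0.0, 98.7]
ft_force: [-1.8, 0.9, 9.1]
width: 0.143
```

Call:
servo_tool(plan="0 0 0.2 0 0 0 5;0 0 0.4 0 0 0 5;0 0 0.6 0 0 0 5;0 0 0.8 0 0 0 5;0 0 0.8 0 0 0 5;0 0 0.8 0 0 0 5;0 0 0.8 0 0 0 5;0 0 0.8 0 0 0 5;0 0 0.8 0 0 0 5;0 0 0.8 0 0 0 5")

```text
time: 38.25
eef_pos: [0.5568, 0.358, 0.0877]
eef_rot: [179.8, 0.0, 98.7]
ft_force: [-2.6, -1.1, 12.1]
width: 0.147
```

Call:
servo_tool(plan="0 0 0.2 0 0 0 5;0 0 0.4 0 0 0 5;0 0 0.6 0 0 0 5;0 0 0.6 0 0 0 5;0 0 0.6 0 0 0 5;0 0 0.6 0 0 0 5;0 0 0.6 0 0 0 5;0 0 0.6 0 0 0 5;0 0 0.6 0 0 0 5;0 0 0.6 0 0 0 5")

```text
time: 39.08
eef_pos: [0.5568, 0.358, 0.0877]
eef_rot: [179.7, -0.0, 98.7]
ft_force: [-3.6, -0.3, 12.8]
width: 0.144
```

Run:
```python
from h import *
s=readout.get_state(); i,im=snap("wrist","w11.png"); print(s["eef_pos"],s["eef_rot"],s["ft_force"],s["moment"])
h=cv2.cvtColor(im,cv2.COLOR_BGR2HSV); H,S,V=cv2.split(h); a=np.full(H.shape,'.'); a[V<70]='#'; a[(V>=70)&(S<60)&(V<135)]='g'; a[(V>=200)&(S<60)]='W';a[(V>=135)&(V<200)&(S<60)]='w'; a[orange(im)>0]='o'
for r in range(156,200): print(r,"".join(a[r,208:312:2]))
```

```text
[0.55680717 0.35803167 0.0876821 ] [ 1.79740133e+02 -3.00969689e-03  9.86703142e+01] [-3.55347089 -0.33926699 12.8386537 ] [-0.19297313  0.77080411  0.08050982]
156 wwwwwwwwwwwwwwwwwwwwwwwwgw#wwwwwwwwwwwwwwwwwwwwwwwww
157 wwwwwwwwwwwwwwwwwwwwwwwwgwgwwwwwwwwwwwwwwwwwwwwwwwww
158 wwwwwwwwwwwwwwwwwwwwwwwwwwwwwwwwwwwwWwWWWWwwwwwwwwww
159 wwwwwwWWWWWWWWWWWWWWWWWWWWWWWWWWWWWWWWWWWWWwwwwwwwww
160 wwwwwwWWWWWWWWWWWWWWWWWWWWWWWWWWWWWWWWWWWWWwwwwwwwww
161 wwwwwWWWWWWWWWWWWWWWWWWWWWWWWWWWWWWWWWWWWWWwwwwwwwww
162 wwwwwWWWWWWWWWWWWWWWWWWWWWWWWWWWWWWWWWWWWWWwwwwwwwww
163 wwwwwWWWWWWWWWWWWWWwwWWWWWWWWWWWWWWWWwwwWWWwwwwwwwww
164 wwwwwWWWWwwWWWWWWWWWWWWWWWWWWWWWWWWWWWggwWWwwwwwwwww
165 wwwwwWWWgggWWWWWWWWWWWWWWWWWWWWWWWWWWwgggWWwwwwwwwww
166 wwwwwWWwggggWWWWWWWWWWWWWWWWWWWWWWWWWggggWWwwwwwwwww
167 wwwwwWWgggggWWWWWWWWWWWWWWWWWWWWWWWWwgggggWwwwwwwwww
168 wwwwwWWgggggWWWWWWWWWWWWWWWWWWWWWWWWwgggggWwwwwwwwww
169 wwwwwWWgggggWWWWWWWWWWWWWWWWWWWWWWWWwgggggWwwwwwwwww
170 wwwwwwWgggggWWWWWWWWWWWWWWWWWWWWWWWWwgggggWwwwwwwwww
171 wwwwwwWgggggWWWWWWWWWWWWWWWWWWWWWWWWwggggWWwwwwwwwww
172 wwwwwwWwggggWWWWWWWWWWW
[... 868 characters left out ...]
##########wwwwww
188 wwg############WWWWWWWWWWWWWWWWWW##......g####gwwwww
189 ww#####ooooooooWWWWWWWWWWWWWWWWWWooooooooooo##gwwwww
190 ww####ooooooooowWWWWWWWWWWWWWWWWWooooooooooo###wwggg
191 ww####ooooooooo.wwwwwwwwwwwwwwwwwooooooooooo##gwwgg#
192 ww####oooooooooowwwwwwwwwwwwwwww.oooooooooooo#gwwggg
193 ww####oooooooooowwwwwwwwwwwwwwwwooooooooooooo#gwwggg
194 ww####oooooooooowwwwwwwwwwwwwwwwooooooooooooo#gwwwww
195 ww####oooooooooowwwwwwwwwwwwwwwwooooooooooooo#gwwwww
196 ww####oooooooooo.wwwwwwwwwwwwwwwooooooooooooo#wwwwww
197 ww####ooooooooooo......oooooooooooooooooooooo#wwwwww
198 ww####oooooooooooooooooooooooooooooooooooooo.#wwwwww
199 ww####oooooooooooooooooooooooooooooooooooooo##wwwwww
```

z has stopped at 0.0877 and only the force rises, so the cover is on the stops. The left hook now lies over the plate (rows 189–197). I unload and tug gently to test both hooks.

Call:
servo_tool(plan="0 0 -0.6 0 0 0 5;0 0 -1.2 0 0 0 5;0 0 -1.8 0 0 0 5;0 0 -2.4 0 0 0 5;0 0 -3 0 0 0 5;0 0 -3.6 0 0 0 5;0 0 -4.2 0 0 0 5;0 0 -4.8 0 0 0 5;0 0 -5 0 0 0 5;0 0 -5 0 0 0 5")

```text
time: 39.97
eef_pos: [0.5567, 0.358, 0.0892]
eef_rot: [179.8, 0.0, 98.7]
ft_force: [3.2, 1.5, 3.0]
width: 0.149
```

Run:
```python
from h import *
s=readout.get_state(); print(s["eef_pos"],s["eef_rot"],s["ft_force"],s["moment"])
j,b=snap("scene","s11.png")
def cls(im):
    h=cv2.cvtColor(im,cv2.COLOR_BGR2HSV); H,S,V=cv2.split(h); a=np.full(H.shape,'.'); a[V<70]='#'; a[(V>=70)&(S<50)]='g'; a[(V>=150)&(S<50)]='W'; a[orange(im)>0]='o'; return a
for f in("scene0.png","s7.png","s11.png"):
    print(f); a=cls(cv2.imread("pics/"+f)); 
    for r in range(128,175): print(r,"".join(a[r,180:232]))
```

```text
[0.55666578 0.3579819  0.089228  ] [1.79841527e+02 2.20063351e-02 9.86639326e+01] [3.16875043 1.5175719  3.03922717] [ 0.20822792 -0.52251419  0.02881244]
scene0.png
128 WWWWWWWWWWWWWWWWWWWWWWWWWWWWWWWWWWWWWWWWWWWWWWWWWWWW
129 WWWWWWWWWWWWWWWWWWWWWWWWWWWWWWWWWWWWWWWWWWWWWWWWWWWW
130 WWWWWWWWWWWWWWWWWWWWWWWWWWWWWWWWWWWWWWWWWWWWWWWWWWWW
131 WWWWWWWWWWWWWWWWWWWWWWWWWWWWWWWWWWWWWWWWWWWWWWWWWWWW
132 WWWWWWWWWWWWWWWWWWWWWWWWWWWWWWWWWWWWWWWWWWWWWWWWWWWW
133 WWWWWWWWWWWWWWWWWWWWWWWWWWWWWWWWWWWWWWWWWWWWWWWWWWWW
134 WWWWWWWWWWWWWWWWWWWWWWWWWWWWWWWWWWWWWWWWWWWWWWWWWWWW
135 WWWWWWWWWWWWWWWWWWWWWWWWWWWWWWWWWWWWWWWWWWWWWWWWWggW
136 WWWWWWWWWWWWWWWWWWWWWWWWWWWWWWWWWWWWWWWWWWWWWWWWWggW
137 WWWWWWWWWWWWWWWWWWWWWWWWWWWWWWWWWWWWWWWWWWWWWWWWWWWW
138 WWWWWWWWWWWWWWWWWWWWWWWWWWWWWWWWWWWWWWWWWWWWWWWWWWWW
139 WWWWWWWWWWWWWWWWWWWWWWWWWWgggWWWWWWWWWWWWWWWWWWWWWWW
140 WWWWWWWWWWWWWWWWWWWWWgggggggggWWWWWWWWWWWWWWWWWWWWWW
141 WWWWWWWWWWWWWWWWWWWWgggggg###gggWWWWWWWWWWWWWWWWWWWg
142 WWWWWWWWWWWWWWWWWWggggg########ggWWWWWWWWWWWWWWWWggg
143 WWWWWWWWWWWWWWWWggg#############ggWWWWWWWWWWWWWWWggg
144 WWWWWWWWWWWWWWWgg#
[... 6417 characters left out ...]
WWWWWWWWWWWWWW..
163 WWWWWWWWWWWWWWWWWWWWWg#####gWWWWWWWWWWWWWWWWWWWW....
164 WWWWWWWWWWWWWWWWWWWWWg#####gWWWWWWWWWWWWWWWWWWW.....
165 WWWWWWWWWWWWWWWWWWWWWW######gWWWWWWWWWWWWWWWWWW.....
166 WWWWWWWWWWWWWWWWWWWWWWg####gWWWWWWWWWWWWWWWWWgg.....
167 WWWWWWWWWWWWWWWWWWWWWWgggggWWWWWWWWWWWWWWW....g.....
168 WWWWWWWWWWWWWWWWWWWWWWWWWWWWWWWWWWWWWWWWWW..........
169 WWWWWWWWWWWWWWWWWWWWWWWWWWWWWWWWWWWWWWWWW...........
170 WWWWWWWWWWWWWWWWWWWWWWWWWWWWWWWWWWWWWWWWW...........
171 WWWWWWWWWWWWWWWWWWWWWWWWWWWWWWWWWWWWWWWWW...........
172 WWWWWWWWWWWWWWWWWWWWWWWWWWWWWWWWWWWWgWWWWW..........
173 WWWWWWWWWWWWWWWWWWWWWWWWWWWWWWWWWWggggWWWWW.........
174 WWWWWWWWWWWWWWWWWWWWWWggWWWWWWWWWggggggWWWWW........
```

z rose exactly 1.5 mm to 0.0892, the click-home height. Now a firmer tug.

Call:
servo_tool(plan="0 0 -0.5 0 0 0 5;0 0 -1 0 0 0 5;0 0 -1.5 0 0 0 5;0 0 -2 0 0 0 5;0 0 -2.5 0 0 0 5;0 0 -3 0 0 0 5;0 0 -3 0 0 0 5;0 0 -3 0 0 0 5;0 0 -3 0 0 0 5;0 0 -3 0 0 0 5")

```text
time: 40.85
eef_pos: [0.5565, 0.3579, 0.0893]
eef_rot: [179.9, 0.1, 98.7]
ft_force: [7.6, 3.5, -5.3]
width: 0.149
```

Run:
```python
from h import *
s=readout.get_state(); print(s["eef_pos"],s["eef_rot"],s["ft_force"],s["moment"])
for f in("s7.png","s11.png"):
    im=cv2.imread("pics/"+f)
    for r in range(142,153): print(f,r,[tuple(int(v) for v in im[r,c]) for c in range(204,216,2)])
```

```text
[0.55652628 0.35792047 0.08933074] [1.79930925e+02 5.14096863e-02 9.86662236e+01] [ 7.64890482  3.52994099 -5.28960766] [ 0.59624628 -1.42980785  0.02891477]
s7.png 142 [(59, 61, 65), (55, 55, 57), (40, 39, 41), (61, 64, 69), (118, 130, 141), (172, 190, 208)]
s7.png 143 [(60, 62, 65), (53, 54, 57), (45, 45, 48), (42, 41, 44), (83, 90, 97), (161, 177, 193)]
s7.png 144 [(110, 121, 124), (54, 56, 60), (50, 50, 54), (52, 55, 58), (78, 85, 91), (156, 173, 187)]
s7.png 145 [(172, 200, 192), (78, 89, 87), (52, 54, 58), (102, 115, 122), (109, 121, 129), (152, 169, 184)]
s7.png 146 [(193, 239, 210), (114, 133, 127), (75, 83, 90), (149, 168, 179), (132, 148, 157), (138, 152, 165)]
s7.png 147 [(177, 235, 185), (130, 152, 147), (126, 141, 151), (168, 189, 201), (139, 153, 162), (120, 130, 140)]
s7.png 148 [(140, 199, 143), (133, 153, 156), (169, 190, 202), (174, 196, 209), (156, 170, 179), (108, 114, 120)]
s7.png 149 [(97, 137, 99), (143, 161, 172), (185, 208, 222), (179, 202, 214), (163, 179, 189), (92, 95, 98)]
s7.png 150 [(70, 87, 78), (168, 185, 198), (187, 210, 223), (180, 203, 216), (152, 
[... 770 characters left out ...]
 213, 255), (121, 169, 246)]
s11.png 147 [(54, 114, 223), (79, 129, 225), (134, 172, 236), (171, 199, 230), (133, 181, 248), (88, 144, 244)]
s11.png 148 [(61, 121, 229), (124, 166, 234), (176, 205, 233), (178, 200, 216), (138, 173, 234), (68, 124, 234)]
s11.png 149 [(74, 133, 237), (158, 194, 238), (190, 214, 226), (184, 206, 217), (149, 179, 227), (57, 101, 196)]
s11.png 150 [(83, 139, 238), (179, 208, 235), (192, 214, 223), (184, 207, 219), (146, 170, 201), (47, 71, 129)]
s11.png 151 [(84, 138, 237), (192, 216, 234), (194, 216, 224), (184, 206, 219), (142, 160, 175), (41, 47, 67)]
s11.png 152 [(74, 133, 238), (175, 200, 231), (190, 213, 223), (183, 206, 219), (141, 159, 168), (58, 63, 68)]
```

Held at 0.0893 and level under a 5 N tug, so both hooks are clicked. I relax the side load, open, then go up.

Call:
servo_tool(plan="0.4 1 0.8 0 0 0 5;0.8 1.8 1.5 0 0 0 5;0.8 1.8 1.5 0 0 0 5;0.8 1.8 1.5 0 0 0 14;0.8 1.8 1.5 0 0 0 18;0.8 1.8 1.5 0 0 0 24;0.8 1.8 1.5 0 0 0 28;0.8 1.8 1.5 0 0 0 32;0.8 1.8 1.5 0 0 0 32;0.8 1.8 1.5 0 0 0 32")

```text
time: 41.68
eef_pos: [0.5569, 0.3594, 0.0908]
eef_rot: [180.0, -0.0, 98.7]
ft_force: [0.3, -0.9, -0.3]
width: 0.378
```

Call:
servo_tool(plan="0.8 1.8 1.5 0 0 0 32;0 0 -2 0 0 0 32;0 0 -6 0 0 0 32;0 0 -12 0 0 0 32;0 0 -20 0 0 0 32;0 0 -30 0 0 0 32;0 0 -42 0 0 0 32;0 0 -54 0 0 0 32;0 0 -64 0 0 0 32;0 0 -70 0 0 0 32")

```text
time: 42.52
eef_pos: [0.5578, 0.3597, 0.1636]
eef_rot: [179.8, -0.1, 98.7]
ft_force: [-0.6, 0.1, 0.8]
width: 0.376
```

Call:
servo_tool(plan="-4 0 -5 0 0 0 32;-12 0 -12 0 0 0 32;-24 0 -20 0 0 0 32;-36 0 -28 0 0 0 32;-48 0 -36 0 0 0 32;-60 0 -42 0 0 0 32;-70 0 -44 0 0 0 32;-76 0 -44 0 0 0 32;-78 0 -44 0 0 0 32;-78 0 -44 0 0 0 32")

```text
time: 43.35
eef_pos: [0.5687, 0.2814, 0.204]
eef_rot: [-179.9, 0.0, 98.6]
ft_force: [0.2, 0.0, -0.7]
width: 0.374
```

Run:
```python
from h import *
s=readout.get_state(); i,im=snap("wrist","w12.png"); print(s["time"],s["eef_pos"],s["ft_force"])
def cls(im):
    h=cv2.cvtColor(im,cv2.COLOR_BGR2HSV); H,S,V=cv2.split(h); a=np.full(H.shape,'.'); a[V<70]='#'; a[(V>=70)&(S<60)&(V<135)]='g'; a[(V>=200)&(S<60)]='W';a[(V>=135)&(V<200)&(S<60)]='w'; a[orange(im)>0]='o'; return a
for f in("w6.png","w12.png"):
    print(f);a=cls(cv2.imread("pics/"+f))
    for r in range(48,156,2): print(r,"".join(a[r,208:294:2]))
c=max(cv2.findContours(orange(im),0,2)[0],key=cv2.contourArea); r=cv2.minAreaRect(c); print(r,[onz(i,*q,.087).round(4)[:2] for q in cv2.boxPoints(r)],onz(i,*r[0],.087))
```

```text
43.35 [0.56872283 0.28136655 0.20401949] [ 0.24501054  0.01988526 -0.67017431]
w6.png
48 wwwwwwwwwwwwwggwwwwwwwwwwwwwwwwwwwwwwwwwwww
50 wwwwwwwwwwwwgwwwwwwwwwwgwwwwwwwwwwwwwwwwwww
52 wwwwwwwwwwwwwwwwwwwwwww#gwwwwwwwwwwwwwwwwww
54 wwwwwwwwwwwwwwwwwwwwwwwwwwwwwwwwwwggwwwwwww
56 wwwwwwwwwwwwwwwwwwwwwwwwwwwwwwwwwwwwwwwwwww
58 wwwwwwwwwwwwwwwWWWWWWWWWWWwwwwwwwwwwwwwwwww
60 wwwwwwwwwwwwwwwWwwwwwwwwwwwwwwwwwwwwwwwwwww
62 wwwwwwwwwwwwwwwwwwwwwwwwwwwwwwwwwwwwwwwwwww
64 wwwwwwwwwwwwwwwwwwwwwwwwwwwwwwwwwwwwwwwwwww
66 wwwwwwwwwwwwwwwwwwwwwwwwwwWwwwwwwwwwwwwwwww
68 w#gwwwwwwwwwwwwwwwwwwwwwwwWwwwwwwwwwwwwwwww
70 wgwwwwwwwwwwgwwgwwwwwwwwww#wwwwwwwwwwwwwwww
72 wwwwwwwwwwwgwww#wwwwwwwWwggwwwwwwwwwwwwwwww
74 wwwwwwwggwwggwg#############ggggg##wwwwwwww
76 wwwwwwg##ggggw##########g###ggggg#g#wwwwwww
78 wwwwwwg##ggggg##############ggggg#g#wwwwwww
80 wwwwwwg##ggggg##############ggggg#g#wwwwww#
82 wwwwwwg##ggggg##############ggggg#g#wwwwwww
84 wwwwwww##ggggg##############ggggg###wwwwwww
86 wwwwwww###########################ggwwwwwww
88 wwwwwgg###################g##########wwwwww
90 #gwww###################
[... 3598 characters left out ...]
134 wwwwwwwwgggggooooooowwwwwwwWWWooooooowwwwww
136 wwwwwwwwgggggoooooooWWWWWWWWWWooooooowwwwww
138 wwwwwwwgggggggggggggWWWWWWWWWWgwwwwwwwwwwww
140 wwwwwwwgggggggggggggWWWWWWWWWWggwwwwwwwwwww
142 wwwwwwwwggggggggggggWWWWWWWWWWggwwwwwwwwgww
144 wwwwwwwwggggggggggggWWWWWWWWWWggwwwwwwwggww
146 wwwwwwwwggggggggggggWWWWWWWWWWgwwwwwwwwwwww
148 wwwwwwwwgggggggggggggggggggggggwwwwwwwwwwww
150 #gwwwwwwggggggggggggggggggggggggwwwwwwwwwww
152 wwwwwwwwggggggggggggggggggggggggwwwwwwwwwww
154 wwwwwwwwg#gggggggggggggggggggggwwwwwwwwwwww
((257.0, 103.5), (67.0, 50.0), 90.0) [array([0.5297, 0.3834]), array([0.5739, 0.3901]), array([0.5844, 0.3318]), array([0.5368, 0.3246])] [0.55604841 0.35856925 0.087     ]
```

Both hooks sit in the same image rows as when free (top about 56–72, bottom 134–147) and overlap the plate's edges. The cover is centred at (0.556, 0.3586). I hand in.

```bash
python3 -c "
from cell import sign_off,readout
print(readout.get_state()['time'],sign_off())"
```

```text
the job is handed in; nothing more can be done
43.4 None
```

The cover is on the black sensor head with both hooks clicked over its edges. I let go and handed the job in at 43.4 s; sign-off gives no verdict.

**What went wrong on the way**
- **First pinch:** the fingertips came down on top of the fin instead of beside it. They stood about 6 mm behind the TCP, not 17 mm ahead as specified. Going 20 mm lower fixed the grip.
- **Jam at the hook slopes:** the head turned out to be about 8–9 mm low. The cover stuck at the end of the slopes, and the last reading before it gave way was about 14 N, above the 7–12 N expected. I recentred it twice, and it then went through and down to the stops. The highest force I read was 13.9 N, but I only saw readings at the end of each move, so short peaks in between are not known.

**Last checks**
- **Height:** when I eased off, the cover rose 1.5 mm from the stops, which is the home height.
- **Tug:** it stayed put and level under a pull of about 5 N.
- **Final picture:** both hooks lie over the plate's edges in the same image rows as when free, and the cover is centred to about 1 mm. I read this picture as coloured text because the 12 views were used up. For the same reason I did not look at the bystanders again; no move went near them.
- **One disagreement:** the top camera put the holder several millimetres away from where the wrist camera did. I went by the wrist camera, and the fit bore it out.

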